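# Tip the three-tier kimchi box rocker to its drip mark and hold it

### The arm

A 6-joint arm with a two-finger parallel gripper is mounted at the origin on the work surface. World frame = base frame: x ahead of the robot, y to its left, z up, the work surface at z = 0. Lengths are in m, angles in rad, forces in N, time in s.
With the tool pointing down it reaches from about 0.225 to 0.875 m from the base axis. Payload 3.4 kg.
Tool frame: the origin (TCP) lies at the very end of the fingers, on their centre line; the grasp point (between the pads) lies 19 mm behind it (manip.tcp_to_grasp is the distance from the TCP to the grasp point, in m); z points along the fingers, y is the line along which they close (so a half turn about z gives the same grasp; the last joint's range is limited). The gripper opens to 85 mm and grips with 20 to 120 N. Pads are 22 mm wide; open, the fingers measure 114 mm over their backs; the gripper's body (76 mm by 85 mm) begins 54 mm behind the grasp point. The pads swing forward as they close: fully open they stand 13 mm farther back than shut.
Start: joints at [1.123, 0.276, 1.505, -0, 1.361, -0.121], TCP at [0.185, 0.545, 0.231] pointing down, gripper open.
Joint ranges: [-2.89, 2.89], [-0.75, 2.08], [0.22, 2.7], [-1.18, 4.32], [0.11, 2.71], [-2.7, 2.7]. Speed limits (rad/s): [2.57, 2.57, 3.14, 3.14, 3.14, 3.14].

### API

Orientations are given as a unit quaternion [w, x, y, z].
In Python, from rig import status, get_image, job, manip gives the robot as it stands.
- The arm moves only by the tool apply_moves, never from a script. Its arguments are lists of equal length, an entry for each row: "xyz": the shift along the tool's x, y, z each as a share of 0.3 m, from -1 to 1, a list of three; "rot": the turn, a rotation vector about the tool's x, y, z each as a share of 60 degrees, from -1 to 1, a list of three; "hand": the opening, from -1 (shut) to 1 (fully open). A call has 1 to 8 rows; each row shifts and turns the commanded pose from where the row before left it, along the tool's axes as they then stand; what a row does not reach is not made up. A row lasts 1/8 s, in which the tool goes at most 62.5 mm and 10.7 degrees, less where a joint would pass 70% of its speed; a pose out of reach is approached as far as the arm can. A call with a number of a shift or a turn outside -1 to 1 is refused whole. A call with a gripper value outside its range is refused whole. The fingers move at their own pace and stop on an object; "force" is the grip in N (left out, the last holds). Time passes only in rows, so rows that do not move let the fingers close. It gives the time, the measured TCP pose, the force, the opening and the grip force at its end, in the units of the state.
- status.get_state(): the state, without advancing time (a new reading comes with each control period).
- get_image(name): name is "side" or "top" or "wrist"; returns a dict with "pixels" (480x640x3 uint8, red, green, blue), "fovy" (degrees; the focal length in pixels is half the picture's height over the tangent of half this angle, whatever the lens; pixels are square), "cx", "cy" (the principal point, pixels), "origin" and "orientation" of the camera in the world; the wrist camera has in their place "tool_from_camera" (4x4, takes a point from camera to tool coordinates, whose origin is the TCP and whose axes are the flange's). Camera axes: x right, y down, z forward; pixel columns grow to the right and rows downward; lengths in m; the calibration is good to about 2 mm. A picture is of the moment at which its call begins: read the wrist's pose just before it. There is no depth.
- job.sign_off(): hands the job in; it is judged then, once.
The state is a dict: "clock": time; "qpos": joint angles; "qd": joint speeds; "effort": joint torques, N m; "position": TCP position; "ee_rot": TCP orientation; "contact_force": force on the tool from outside, world axes, zero at the start; "moment": the same for the moment, N m; "width": finger opening in m; "gripper_force": force on a finger pad.
Only numpy, scipy, OpenCV 4.12 (cv2) and the standard library are available. Lean on these libraries where they do the work, as an engineer would, in place of code of your own. Each camera call takes 0.05 s, during which the arm holds its last target. There are 200 camera calls.

### The job

Rinsed kimchi boxes stand clipped on the tilting drip rocker. Press down on its sprung round paddle, and on nothing else, until the pointer stands at the clip on the dial, and keep it there for eight seconds while the boxes drip off; then ease the rocker gently all the way back onto its rest and let go. The stack is top-heavy and wants to tip over: do not let it swing fast or go over, and leave the other things where they lie.

Things in the scene. Friction and masses are not known exactly. Their poses are not given: they have to be found in the camera images.
- axle (a point): Centre of the rocker's axle on the fixed stand, 190 mm above the table. The stand has a 290 x 260 mm wooden base plate and two steel posts 230 mm apart with the axle between them. Axes: x along the axle (horizontal, the dial is on the +x post), y from the paddle side towards the rest side, z up. The stand is placed anew each time, with yaw.
- rocker (a joint): Tilt of the rocker in rad about the axle's x: 0 = level on its rest (start), positive = paddle side (-y) goes down and the stack leans that way; stops at 0 and 0.5. Gravity moment returning it to rest, nominal: 0.60*cos(tilt) - 1.82*sin(tilt) N m; it vanishes near 0.32 rad, beyond that the stack goes over by itself. Moment of inertia 0.025 kg m2, damping 0.40 N m s/rad, no dry friction.
- paddle (a joint): Compression of the paddle's spring in m: 0 = fully up (start), to 0.130. Spring 38 N/m; with the paddle's weight, pressing force = 0.19 N + 38 N/m x compression; paddle 50 g, damping 1.5 N s/m; slides along the rocker's own z. It is so soft that a fingertip held still does not hold the rocker still: the tilt then runs away with a time constant of 0.4 to 0.8 s.
- paddle_top (a point): Centre of the top face of the paddle, a flat, slick white plastic disc (friction about 0.1) 100 mm in diameter and 10 mm thick on a steel stem, to be pressed from above with the closed fingertips. It lies 160 mm from the axle on its -y side and, at tilt 0 and compression 0, 55 mm above the axle (245 mm above the table). Axes as the rocker's: z is the disc's normal.
- pointer_tip (a point): Tip of the dark steel pointer in front of the white dial (170 mm diameter, black ticks every 0.1 rad, on the +x side of the stand), 72 mm above the axle at tilt 0; it turns with the rocker, z points from the axle along the pointer.
- clip_tip (a point): Inner tip of the dark steel reading clip that sits on the dial's rim, 78 mm from the axle; z points outward from the axle. It marks the wanted tilt.
- clip (a joint): Angle of the clip on the dial in rad, same sense and zero as joint rocker: the pointer stands at the clip when the two are equal. Between 0.08 and 0.22; it stays put.
- cradle: Steel cradle with pointer, lever to the paddle and three fixed tiers of lidded clear plastic boxes, 170 x 100 x 48 mm each, with ceramic weights in; 2.8 kg in all, true mass hidden, 0.85 to 1.12 of that (gravity moment and inertia scale with it). Stack 8 to 152 mm above the axle, centred 26 mm to the rest side (+y). Origin at the axle's centre, axes as the rocker's. Not to be touched.
- stand: The fixed stand; origin under the axle on the table, axes as point axle.
- tray: Small wooden tray, 150 x 220 x 22 mm, with the spoon in it; bystander. Origin centre of underside.
- spoon: White ceramic soup spoon, 135 mm long; bystander, lying in the tray.
- press_plate: Stainless steel pressing plate 150 x 100 x 5 mm with a wire handle to 34 mm height; bystander.
- opener: Yellow plastic lid opener, 150 mm long and 12 mm thick, T-shaped; bystander.

How it is judged:
By the outcome, as a careful person would: the job done as asked, in the order asked, and still so for the second after the job is handed in, with the robot touching nothing.
It also fails if it takes over 72 s, if anything falls off the work surface, if the arm or the gripper's body presses on something with over 40 N, if the wrist force passes 120 N, or if a joint passes its speed limit or range.

## Working session

There is one attempt and no reset: what is moved stays moved. The work goes in short steps, Python scripts to look and compute and a tool call to move; the robot and the scene stay as the last step left them, time stands still between calls to the robot, and variables do not carry over. Pictures are saved under pics/ and viewed, at most 10 in all, crops included, and the job is handed in when it is done.

Besides the shell and the picture viewer there is one more tool, called after ">>>" as name(argument=value, ...), one argument or row to a line, values as JSON. apply_moves: Moves the arm, as the interface text tells. Its arguments: {"type":"object","properties":{"xyz":{"type":"array","items":{"type":"array","items":{"type":"number","minimum":-1,"maximum":1}}},"rot":{"type":"array","items":{"type":"array","items":{"type":"number","minimum":-1,"maximum":1}}},"hand":{"type":"array","items":{"type":"number"}},"force":{"type":"number"}},"required":["xyz","rot","hand"]}

```bash
ls; mkdir -p pics; python3 - <<'E'
from rig import status,get_image
import cv2,numpy as np
print(status.get_state())
for n in("side","top"):
    d=get_image(n);cv2.imwrite(f"pics/{n}0.png",d["pixels"][:,:,::-1]);print({k:v for k,v in d.items() if k!="pixels"})
E
```

```text
pics
{'clock': 0.0, 'qpos': array([ 1.12305251e+00,  2.76626208e-01,  1.50614763e+00, -3.47446042e-05,
        1.36067728e+00, -1.20985206e-01]), 'qd': array([-1.16957945e-03,  3.17811874e-04,  7.53349091e-04, -1.27887552e-03,
        5.85105096e-05,  3.42120502e-04]), 'effort': array([ 1.51630491e-05, -4.16778910e+01, -2.45811009e+01,  2.41771966e-05,
        1.08595702e-02, -7.06936248e-06]), 'position': array([0.1843398 , 0.54409438, 0.23041612]), 'ee_rot': array([-2.44389904e-04,  1.62649771e-01,  9.86683429e-01, -8.96682540e-04]), 'contact_force': array([-0.69512929, -0.82014882, -0.71506396]), 'moment': array([ 0.01454486,  0.01861434, -0.03607084]), 'gripper_force': 0.0, 'width': 0.08531309458616443}
{'fovy': 47.570248812175095, 'cx': 313.5576088555124, 'cy': 240.73616256441966, 'origin': array([ 0.42021055, -1.00692809,  0.90157871]), 'orientation': array([-0.4657827 ,  0.88334022, -0.04477759,  0.02741335])}
{'fovy': 49.770346927127996, 'cx': 320.20256872216123, 'cy': 244.73599913097434, 'origin': array([0.36778554, 0.03790468, 1.36394059]), 'orientation': array([-0.05230047,  0.70682981, -0.70375197,  0.04888196])}
```

View pics/side0.png

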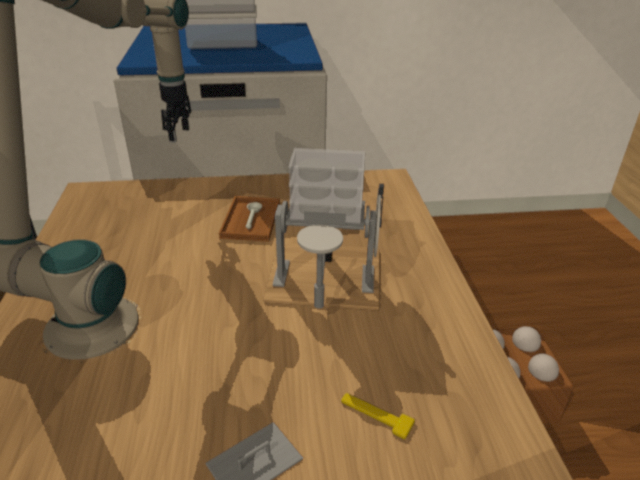

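View pics/top0.png

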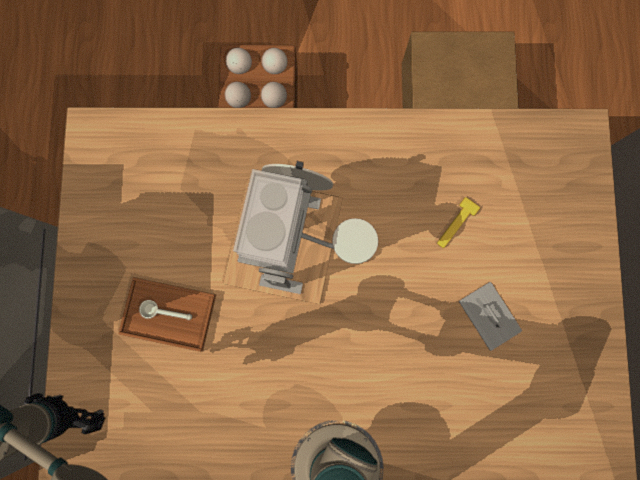

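The side view shows the white paddle disc at (320,238) with the dial edge-on near (378,210). In the top view the disc is at (355,241), the stack lid at about (270,220), and the dial's upper rim and clip near (299,168). The dial faces away from the robot.

```bash
cat >h.py <<'E'
from rig import status,get_image
import cv2,numpy as np
from scipy.spatial.transform import Rotation as R
def rot(q): return R.from_quat([q[1],q[2],q[3],q[0]]).as_matrix()
def cam(n):
    s=status.get_state(); d=get_image(n); f=240/np.tan(np.radians(d["fovy"])/2)
    if n=="wrist":
        T=np.eye(4);T[:3,:3]=rot(s["ee_rot"]);T[:3,3]=s["position"];T=T@np.array(d["tool_from_camera"]);Rc,o=T[:3,:3],T[:3,3]
    else: Rc,o=rot(d["orientation"]),np.array(d["origin"])
    return dict(img=d["pixels"][:,:,::-1].copy(),f=f,cx=d["cx"],cy=d["cy"],R=Rc,o=o,s=s)
def ray(c,uv):
    uv=np.atleast_2d(uv).astype(float);v=np.c_[(uv[:,0]-c["cx"])/c["f"],(uv[:,1]-c["cy"])/c["f"],np.ones(len(uv))]@c["R"].T
    return v/np.linalg.norm(v,axis=1)[:,None]
def plane(c,uv,n,p):
    d=ray(c,uv);return c["o"]+d*(((p-c["o"])@n)/(d@n))[:,None]
def onz(c,uv,z): return plane(c,uv,np.array([0,0,1.]),np.array([0,0,z]))
def proj(c,P):
    q=(np.atleast_2d(P)-c["o"])@c["R"];return np.c_[c["cx"]+c["f"]*q[:,0]/q[:,2],c["cy"]+c["f"]*q[:,1]/q[:,2]]
def tri(c1,u1,c2,u2):
    d1,d2=ray(c1,u1)[0],ray(c2,u2)[0];A=np.c_[d1,-d2];t=np.linalg.lstsq(A,c2["o"]-c1["o"],rcond=None)[0]
    a,b=c1["o"]+t[0]*d1,c2["o"]+t[1]*d2;return (a+b)/2,np.linalg.norm(a-b)
E
python3 - <<'E'
from h import *
d=get_image("wrist");print(d["tool_from_camera"],d["fovy"],d["cx"],d["cy"])
def disc(c,box):
    x0,y0,x1,y1=box;h=cv2.cvtColor(c["img"],cv2.COLOR_BGR2HSV)[y0:y1,x0:x1]
    m=((h[...,2]>165)&(h[...,1]<50)).astype(np.uint8);cs,_=cv2.findContours(m,0,cv2.CHAIN_APPROX_NONE)
    k=max(cs,key=cv2.contourArea);e=cv2.fitEllipse(cv2.convexHull(k));return (e[0][0]+x0,e[0][1]+y0),e,cv2.contourArea(k)
t=cam("top");s=cam("side")
a,ea,A=disc(t,(325,210,390,275));b,eb,B=disc(s,(290,215,350,258));print(a,ea,A,b,eb,B)
print(tri(t,a,s,b),onz(t,a,.245),onz(s,b,.245))
lid=onz(t,[(252,172),(305,180),(289,272),(237,262)],.342);print(lid)
base=onz(t,[(340,197),(322,303),(225,287)],.015);print(base)
print(onz(t,[(299,166)],.27))
for n,c,bx in(("t",t,(220,140,400,310)),("s",s,(255,140,405,310))):
    x0,y0,x1,y1=bx;cv2.imwrite(f"pics/{n}1.png",cv2.resize(c["img"][y0:y1,x0:x1],None,fx=2.6,fy=3,interpolation=2))
i=[cv2.resize(cv2.imread(f"pics/{n}1.png"),(400,500)) for n in "ts"];cv2.imwrite("pics/ts1.png",np.hstack(i))
E
```

```text
[[ 3.97784327e-04 -9.51642836e-01 -3.07206372e-01  7.91660931e-02]
 [ 9.99999921e-01  3.71558066e-04  1.43856795e-04 -1.43029205e-04]
 [-2.27552833e-05 -3.07206405e-01  9.51642908e-01 -1.42502059e-01]
 [ 0.00000000e+00  0.00000000e+00  0.00000000e+00  1.00000000e+00]] 66.31023007876384 324.1771710117474 247.1702194239859
(355.05724143981934, 240.56244277954102) ((30.057241439819336, 30.562442779541016), (44.28715133666992, 44.70829772949219), 159.00233459472656) 1467.0 (319.51268196105957, 237.36251640319824) ((29.51268196105957, 22.362516403198242), (23.529544830322266, 43.94374084472656), 90.49473571777344) 761.5
(array([ 0.53987228, -0.0328448 ,  0.23925273]), np.float64(0.0006638729324439819)) [[ 0.53865888 -0.03247404  0.245     ]] [[ 0.53916816 -0.04122975  0.245     ]]
[[0.66436414 0.18291808 0.342     ]
 [0.64796032 0.07472917 0.342     ]
 [0.46032111 0.1047662  0.342     ]
 [0.47980753 0.2084119  0.342     ]]
[[ 0.69124451 -0.0073402   0.015     ]
 [ 0.40972688  0.03952684  0.015     ]
 [ 0.45002671  0.29245042  0.015     ]]
[[0.69912253 0.09071262 0.27      ]]
```

View pics/ts1.png

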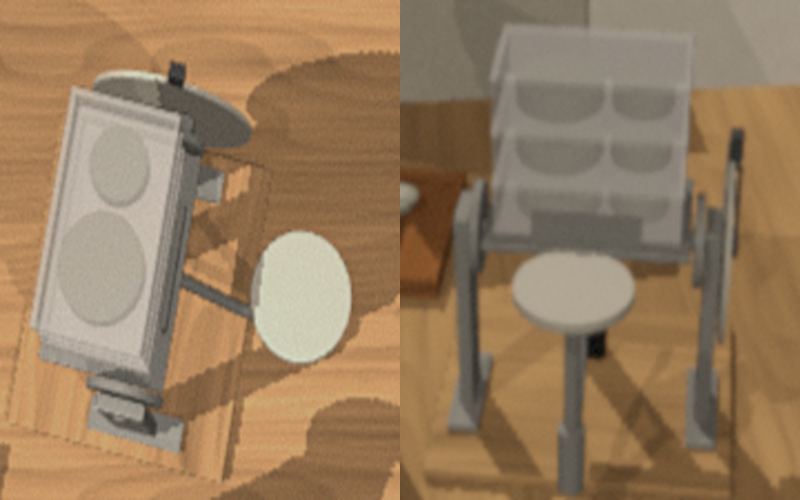

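The crops agree with the layout: the disc lies at about (0.539, -0.035, 0.24), the stand's yaw is about -0.16, and the axle is at about (0.565, 0.124). The dial front faces +x, so I'll go to that side and view it with the wrist camera.

>>> apply_moves(
  xyz=[
    [0,0,-0.2],
    [0,0,-0.2],
    [0,0,-0.2],
    [0,0,-0.2],
    [-0.186,0.0795,0],
    [-0.186,0.0795,0],
    [-0.186,0.0795,0],
    [-0.186,0.0795,0],
  ],
  rot=[
    [0,0,0.175],
    [0,0,0.175],
    [0,0,0.175],
    [0,0,0.175],
    [0,0,0],
    [0,0,0],
    [0,0,0],
    [0,0,0],
  ],
  hand=[-1,-1,-1,-1,-1,-1,-1,-1],
)

```text
clock: 1.25
position: [0.3782, 0.3953, 0.4713]
ee_rot: [0.0, 0.505, 0.863, 0.0]
contact_force: [0.9, 0.5, 0.8]
width: -0.0002
gripper_force: 0.0
```

>>> apply_moves(
  xyz=[
    [-0.186,0.0795,0],
    [-0.186,0.0795,0],
    [-0.186,0.0795,0],
    [-0.186,0.0795,0],
    [-0.186,0.0795,0],
    [-0.186,0.0795,0],
    [-0.186,0.0795,0],
    [-0.186,0.0795,0],
  ],
  rot=[
    [0,0,0],
    [0,0,0],
    [0,0,0],
    [0,0,0],
    [0,0,0],
    [0,0,0],
    [0,0,0],
    [0,0,0],
  ],
  hand=[-1,-1,-1,-1,-1,-1,-1,-1],
)

```text
clock: 2.25
position: [0.7626, 0.0992, 0.4715]
ee_rot: [0.0, 0.505, 0.863, 0.0]
contact_force: [1.4, 1.2, 0.9]
width: 0.0002
gripper_force: 0.0
```

>>> apply_moves(
  xyz=[
    [0,0,0],
    [0,0,0],
    [0,0,0],
    [0,0,0],
    [0,0,0],
    [0,0,0.1],
    [0,0,0.1],
    [0,0,0.1],
  ],
  rot=[
    [0,0,0.175],
    [0,0,0.175],
    [0,0,0.175],
    [0,0,0.175],
    [0,0,0.175],
    [0,0,0.175],
    [0,0,0.175],
    [0,0,0.175],
  ],
  hand=[-1,-1,-1,-1,-1,-1,-1,-1],
)

```text
clock: 3.25
position: [0.7615, 0.1005, 0.3801]
ee_rot: [-0.0, 0.954, 0.3, -0.0]
contact_force: [0.2, 0.7, -0.5]
width: -0.0001
gripper_force: 0.0
```

>>> apply_moves(
  xyz=[
    [0,0,0.067],
    [0,0,0.067],
    [0,0,0.067],
    [0,0,0.067],
    [0,0,0],
    [0,0,0],
  ],
  rot=[
    [0,0,0.175],
    [0,0,0.175],
    [0,0,0.175],
    [0,0,0.175],
    [0,0,0],
    [0,0,0],
  ],
  hand=[-1,-1,-1,-1,-1,-1],
)

```text
clock: 4.0
position: [0.762, 0.1005, 0.3016]
ee_rot: [-0.0, 0.998, -0.057, 0.0]
contact_force: [0.9, -1.1, -0.1]
width: -0.0
gripper_force: 0.0
```

```bash
python3 - <<'E'
from h import *
c=cam("wrist");cv2.imwrite("pics/w0.png",c["img"]);print(c["s"]["position"],c["s"]["ee_rot"],c["o"],c["f"])
np.savez("w0.npz",**{k:c[k] for k in("img","f","cx","cy","R","o")})
E
```

```text
[0.76200902 0.1005208  0.30161066] [-1.07491319e-04  9.98354536e-01 -5.73408907e-02  4.80366145e-04] [0.83980965 0.09144663 0.4441876 ] 367.38627167960215
```

View pics/w0.png

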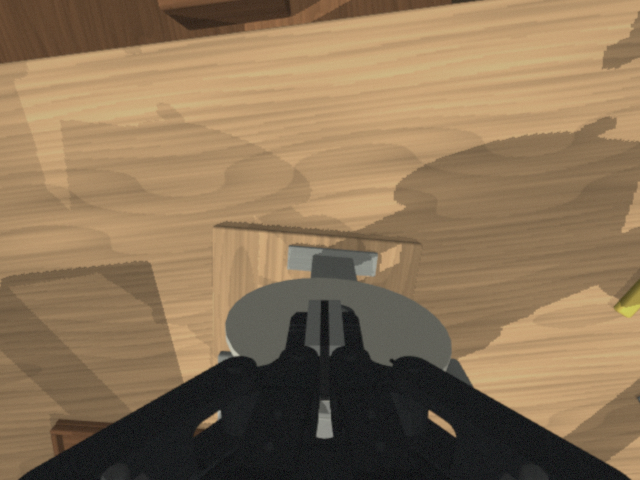

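The wrist view shows the dial at about (338,330), but the fingers hide its upper part and the pointer. I'll turn the tool so the dial appears beside the fingers.

>>> apply_moves(
  xyz=[
    [0.085,0.158,0],
    [0.085,0.158,0],
    [0,0,0],
    [0,0,0],
    [0,0,0],
    [0,0,0],
    [0,0,0],
    [0,0,0],
  ],
  rot=[
    [0,0,0],
    [0,0,-0.178],
    [0,0,-0.178],
    [0,0,-0.178],
    [0,0,-0.178],
    [0,0,-0.178],
    [0,0,-0.178],
    [0,0,-0.178],
  ],
  hand=[-1,-1,-1,-1,-1,-1,-1,-1],
)

```text
clock: 5.05
position: [0.8017, 0.0003, 0.3024]
ee_rot: [0.001, 0.827, 0.563, 0.001]
contact_force: [-0.4, -0.2, 0.0]
width: 0.0001
gripper_force: 0.0
```

>>> apply_moves(
  xyz=[
    [0,0,0.05],
    [0,0,0.05],
    [0,0,0],
    [0,0,0],
    [0,0,0],
    [0,0,0],
  ],
  rot=[
    [0,0,-0.178],
    [0,0,-0.178],
    [0.167,0,0],
    [0.167,0,0],
    [0,0,0],
    [0,0,0],
  ],
  hand=[-1,-1,-1,-1,-1,-1],
)

```text
clock: 5.8
position: [0.8033, -0.0001, 0.2713]
ee_rot: [-0.108, 0.702, 0.696, -0.107]
contact_force: [-0.5, 0.4, 0.8]
width: -0.0002
gripper_force: 0.0
```

```bash
python3 - <<'E'
from h import *
c=cam("wrist");cv2.imwrite("pics/w1.png",c["img"]);print(c["s"]["position"],c["s"]["ee_rot"],c["o"],c["f"])
np.savez("w1.npz",**{k:c[k] for k in("img","f","cx","cy","R","o")})
E
```

```text
[ 8.03347918e-01 -1.12332073e-04  2.71333094e-01] [-0.10784251  0.70210266  0.6956982  -0.10689178] [0.84650276 0.07829821 0.40725628] 367.38627167960215
```

View pics/w1.png

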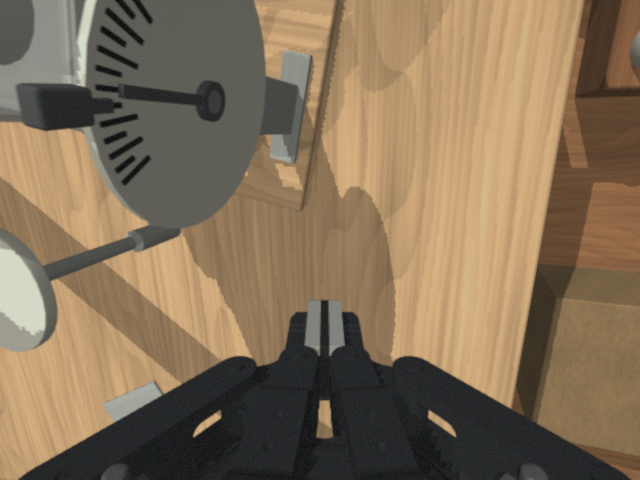

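The pointer runs from the hub (211,101) to its tip (120,92), and the clip's inner tip is near (113,105). I'll enlarge the area to read these more finely.

```bash
python3 - <<'E'
import cv2
i=cv2.imread("pics/w1.png")[55:155,85:245];cv2.imwrite("pics/w1c.png",cv2.resize(i,None,fx=5,fy=5,interpolation=cv2.INTER_CUBIC))
E
```

```text
(no output)
```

View pics/w1c.png

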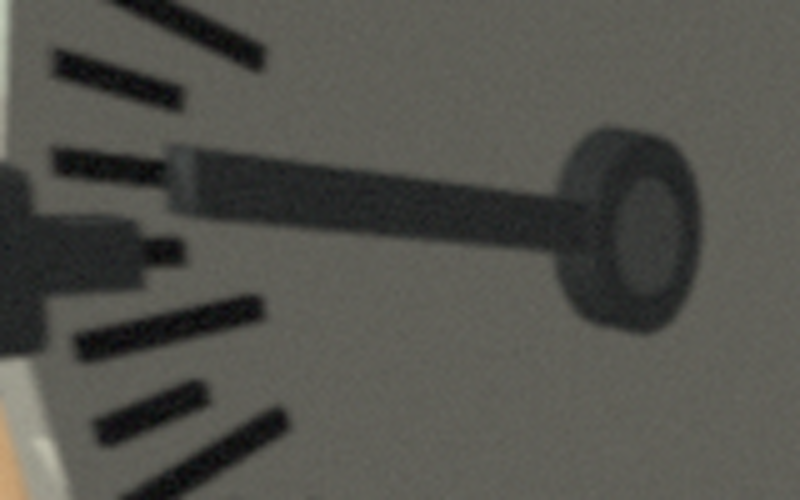

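```bash
cat >clip.py <<'E'
from h import *
c=dict(np.load("w1.npz"));px=lambda x,y:(85+(x+.5)/5-.5,55+(y+.5)/5-.5)
ticks={-.2:[(262,60),(125,2)],-.1:[(183,100),(52,62)],0:[(160,170),(52,160)],.2:[(262,304),(80,348)],.3:[(208,386),(97,436)],.4:[(287,412),(150,492)]}
for yaw in(-.17,-.16,-.15):
    X=np.array([np.cos(yaw),np.sin(yaw),0]);Y=np.array([-X[1],X[0],0]);Z=np.array([0,0,1.])
    A=np.array([.565,.124,.19])
    for d in(.125,.13,.135):
        q=lambda p,dd=d:(lambda P:np.array([-(P-A)@Y,(P-A)@Z]))(plane(c,[px(*p)],X,A+dd*X)[0])
        L=[(q(a),q(b)) for a,b in ticks.values()];ang=[np.arctan2(b[0]-a[0],b[1]-a[1]) for a,b in L]
        N=np.array([[ (b-a)[1],-(b-a)[0]] for a,b in L]);N/=np.linalg.norm(N,axis=1)[:,None];r=np.array([n@a for n,(a,b) in zip(N,L)])
        C=np.linalg.lstsq(N,r,rcond=None)[0]
        pol=lambda p,dd=d:(lambda v:(round(np.arctan2(v[0],v[1]),3),round(np.hypot(*v)*1e3,1)))(q(p,dd)-C)
        print(yaw,d,"C mm",(C*1e3).round(1),"ticks",np.round(ang,3),[ (pol(b)) for a,b in ticks.values()][:4])
        for o in(.004,.008,.012): print("   off",o,"ptr",pol((196,181),d+o),"hub",(q((648,235),d+o)-C).round(4),"clip",pol((142,255),d+o))
E
python3 clip.py
```

```text
-0.17 0.125 C mm [  3.  -18.7] ticks [-0.155 -0.092  0.022  0.202  0.32   0.381] [(np.float64(-0.166), np.float64(81.2)), (np.float64(-0.078), np.float64(88.9)), (np.float64(0.017), np.float64(89.3)), (np.float64(0.209), np.float64(89.3))]
   off 0.004 ptr (np.float64(0.022), np.float64(76.4)) hub [ 0.0019 -0.0026] clip (np.float64(0.108), np.float64(83.9))
   off 0.008 ptr (np.float64(0.019), np.float64(80.5)) hub [0.0017 0.0035] clip (np.float64(0.099), np.float64(87.7))
   off 0.012 ptr (np.float64(0.016), np.float64(84.6)) hub [0.0015 0.0096] clip (np.float64(0.091), np.float64(91.6))
-0.17 0.13 C mm [  2.8 -11.3] ticks [-0.155 -0.092  0.022  0.202  0.32   0.381] [(np.float64(-0.166), np.float64(78.7)), (np.float64(-0.078), np.float64(86.2)), (np.float64(0.017), np.float64(86.5)), (np.float64(0.209), np.float64(86.5))]
   off 0.004 ptr (np.float64(0.022), np.float64(74.1)) hub [ 0.0018 -0.0024] clip (np.float64(0.108), np.float64(81.4))
   off 0.008 ptr (np.float64(0.019), np.float64(78.2)) hub [0.0016 0.0037] clip (np.float64(0.099), np.float64(85.2))
   off 0.012 ptr (np.float6
[... 3542 characters left out ...]
012 ptr (np.float64(0.018), np.float64(82.3)) hub [0.0017 0.0099] clip (np.float64(0.093), np.float64(89.2))
-0.15 0.135 C mm [ 5.3 -3.8] ticks [-0.156 -0.092  0.022  0.201  0.317  0.377] [(np.float64(-0.166), np.float64(75.9)), (np.float64(-0.079), np.float64(83.2)), (np.float64(0.017), np.float64(83.7)), (np.float64(0.207), np.float64(84.0))]
   off 0.004 ptr (np.float64(0.023), np.float64(71.9)) hub [ 0.0018 -0.002 ] clip (np.float64(0.108), np.float64(79.0))
   off 0.008 ptr (np.float64(0.021), np.float64(76.0)) hub [0.0017 0.0041] clip (np.float64(0.1), np.float64(82.9))
   off 0.012 ptr (np.float64(0.018), np.float64(80.0)) hub [0.0016 0.0102] clip (np.float64(0.092), np.float64(86.7))
```

>>> apply_moves(
  xyz=[
    [0.08,0,0],
    [0.08,0,0],
    [0,0,0],
    [0,0,0],
  ],
  rot=[
    [0.15,0,0],
    [0.1,0,0],
    [0,0,0],
    [0,0,0],
  ],
  hand=[-1,-1,-1,-1],
)

```text
clock: 6.35
position: [0.7604, 0.0459, 0.2547]
ee_rot: [-0.188, 0.686, 0.678, -0.185]
contact_force: [-0.3, -0.8, -0.1]
width: -0.0002
gripper_force: 0.0
```

```bash
python3 - <<'E'
from h import *
cs=[cam("wrist") for _ in range(3)];c=cs[-1];c["img"]=np.mean([k["img"] for k in cs],0).astype(np.uint8)
print(c["s"]["position"],c["s"]["ee_rot"],c["o"],c["s"]["clock"])
np.savez("w2.npz",**{k:c[k] for k in("img","f","cx","cy","R","o")})
u,v=proj(c,[[.7,.1,.23]])[0];print(u,v)
x0,y0=int(max(0,min(480,u-80))),int(max(0,v-60));print(x0,y0)
cv2.imwrite("pics/w2c.png",cv2.resize(c["img"][y0:y0+120,x0:x0+160],None,fx=5,fy=5,interpolation=cv2.INTER_CUBIC))
E
```

```text
[0.76063295 0.04543122 0.25420931] [-0.18806429  0.68592715  0.67810755 -0.18521858] [0.83379378 0.12325542 0.37691653] 6.45
247.78958713512344 178.39383790506176
167 118
```

View pics/w2c.png

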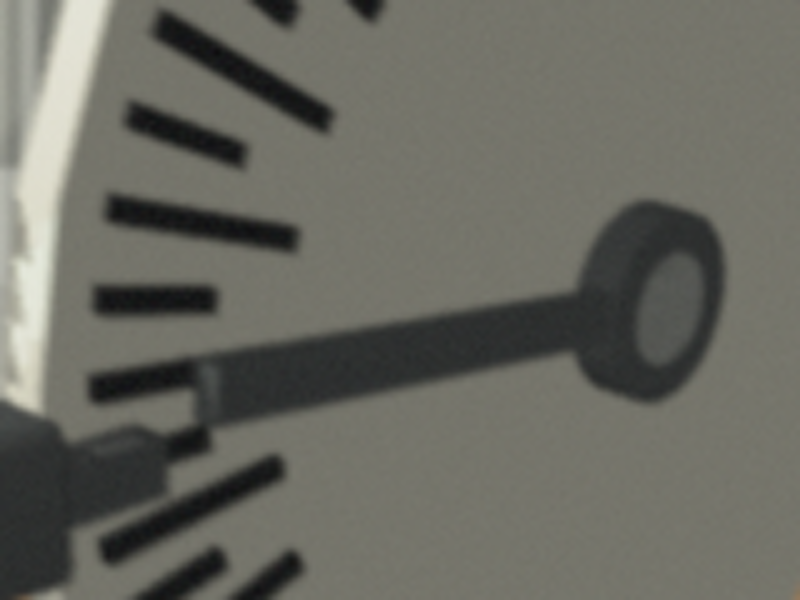

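```bash
cat >clip2.py <<'E'
from h import *
from scipy.optimize import least_squares
V=[("w2.npz",167,118,{-.4:[(160,22),(330,122)],-.3:[(130,112),(243,158)],-.2:[(108,205),(298,240)],-.1:[(95,300),(216,300)],0:[(90,390),(190,373)],.1:[(210,437)],.2:[(103,551),(282,464)],.3:[(222,555)]},(220,391),(166,467),(670,308)),
("w1.npz",85,55,{-.2:[(262,60)],-.1:[(183,100),(52,62)],0:[(52,160)],.1:[(185,250)],.2:[(262,304),(80,348)],.3:[(208,386),(97,436)],.4:[(287,412)]},(196,181),(142,255),(648,235))]
for f,x0,y0,T,ptr,clip,hub in V:
    c=dict(np.load(f));px=lambda p:(x0+(p[0]+.5)/5-.5,y0+(p[1]+.5)/5-.5)
    def pol(p,prm,o=0):
        yaw,dy,d,dz=prm;X=np.array([np.cos(yaw),np.sin(yaw),0]);Y=np.array([-X[1],X[0],0])
        A=np.array([.565,.124,.19+dz])+dy*Y;v=plane(c,[px(p)],X,A+(d+o)*X)[0]-A;s,z=-v@Y,v[2]
        return np.arctan2(s,z),np.hypot(s,z)
    res=lambda prm:np.r_[[ (pol(p,prm)[0]-k)*75 for k,ps in T.items() for p in ps],(prm[0]+.16)/.01,prm[3]*1e3/1,((pol(list(T[.2])[-1],prm)[1]-pol(list(T[.2])[-1],prm)[1]))]
    s=least_squares(res,[-.16,0,.135,0]);print(s.x.round(4),(res(s.x)[:-3]/75).round(3))
    for o in(.003,.004,.005,.006,.007): print(o,"ptr",np.round(pol(ptr,s.x,o),4),"clip",np.round(pol(clip,s.x,o),4))
E
python3 clip2.py
```

```text
[-0.1617 -0.0051  0.1364 -0.    ] [-0.005 -0.005 -0.003  0.003 -0.001  0.003  0.002  0.005  0.002  0.004
  0.004 -0.005 -0.    -0.007]
0.003 ptr [0.0207 0.0677] clip [0.1021 0.0744]
0.004 ptr [0.0147 0.0686] clip [0.095  0.0753]
0.005 ptr [0.0089 0.0696] clip [0.0882 0.0761]
0.006 ptr [0.0033 0.0705] clip [0.0815 0.077 ]
0.007 ptr [-0.0022  0.0714] clip [0.0749 0.0778]
[-0.1604 -0.0052  0.135   0.    ] [-0.004 -0.     0.001  0.001  0.003  0.002  0.002 -0.002  0.001 -0.003]
0.003 ptr [0.0052 0.067 ] clip [0.0985 0.074 ]
0.004 ptr [0.0046 0.068 ] clip [0.0961 0.0749]
0.005 ptr [0.004 0.069] clip [0.0938 0.0759]
0.006 ptr [0.0034 0.07  ] clip [0.0915 0.0769]
0.007 ptr [0.0028 0.0711] clip [0.0893 0.0778]
```

Both views read close: the pointer is at about 0 and the clip near 0.08–0.095. One contrast-stretched zoom should settle which face of the clip I'm measuring.

```bash
python3 - <<'E'
import cv2,numpy as np
o=[]
for f,x0,y0 in(("w1.npz",97,80),("w2.npz",175,180)):
    i=np.load(f)["img"][y0:y0+45,x0:x0+40].astype(float);i=np.clip((i-20)*2.2,0,255).astype(np.uint8)
    b=cv2.resize(i,None,fx=10,fy=10,interpolation=cv2.INTER_CUBIC)
    for k in range(0,45,5): cv2.putText(b,str(y0+k),(0,k*10+8),0,.35,(0,0,255));cv2.line(b,(0,k*10+5),(6,k*10+5),(0,0,255))
    for k in range(0,40,5): cv2.putText(b,str(x0+k),(k*10,448),0,.35,(0,0,255))
    o.append(b)
cv2.imwrite("pics/clipz.png",np.hstack(o))
E
```

```text
(no output)
```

View pics/clipz.png

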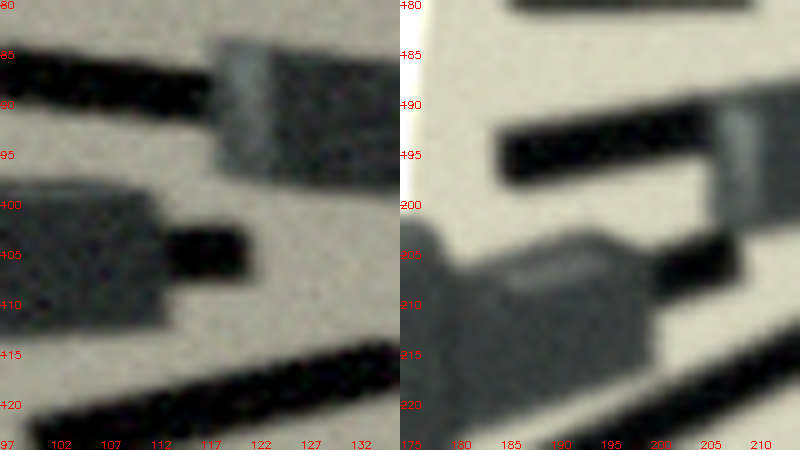

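The zoom shows the front-face ends: clip at image (113.0,106.3) in view 1 and (200.2,210.8) in view 2, pointer at (124.1,91.2) and (210.6,195.6). Measured against the 0.1 tick with parallax removed, the clip sits at about 0.090 rad. The fitted axle is at about (0.564, 0.120) with yaw -0.161.

I'll press at the disc's outer rim (arm 0.21 m), where the spring nearly cancels the stack's instability.

```bash
cat >plan.py <<'E'
from h import *
yaw=-.161;X=np.array([np.cos(yaw),np.sin(yaw),0]);Y=np.array([-X[1],X[0],0]);Z=np.array([0,0,1.]);AX=np.array([.5642,.120,.19])
def target(al):
    z=-np.cos(al)*Z+np.sin(al)*Y;x=np.cos(al)*Y+np.sin(al)*Z;return np.c_[x,np.cross(z,x),z]
E
python3 - <<'E'
from plan import *
s=status.get_state();R0=rot(s["ee_rot"]);Rt=target(.25);rv=R.from_matrix(R0.T@Rt).as_rotvec();print("rv share",rv/np.radians(60),"deg",np.degrees(rv),np.degrees(np.linalg.norm(rv)))
P=AX-.21*Y;print("rim",P)
p=s["position"]
for w in([.72,-.12,.33],[P[0],P[1],.29]):
    d=Rt.T@(np.array(w)-p);print(w,"tool shift share",d/.3,"rows",np.linalg.norm(d)/.06);p=np.array(w)
print("down share per mm",Rt.T@np.array([0,0,-.001])/.3)
E
```

```text
rv share [-0.52516437  0.26969044  0.07478858] deg [-31.50986214  16.18142657   4.48731466] 35.704985233200134
rim [ 0.53053588 -0.08728417  0.19      ]
[0.72, -0.12, 0.33] tool shift share [-0.48528097 -0.04569485 -0.38663497] rows 3.1107565085809776
[np.float64(0.5305358756444628), np.float64(-0.08728416903221267), 0.29] tool shift share [-0.02678416 -0.64086132  0.13077222] rows 3.273079590204311
down share per mm [-8.24679864e-04 -2.31296463e-20  3.22970807e-03]
```

>>> apply_moves(
  xyz=[
    [0,0,0],
    [0,0,0],
    [0,0,0],
    [0,0,0],
    [-0.121,-0.011,-0.097],
    [-0.121,-0.011,-0.097],
    [-0.121,-0.011,-0.097],
    [-0.121,-0.011,-0.097],
  ],
  rot=[
    [-0.131,0.067,0.019],
    [-0.131,0.067,0.019],
    [-0.131,0.067,0.019],
    [-0.131,0.067,0.019],
    [0,0,0],
    [0,0,0],
    [0,0,0],
    [0,0,0],
  ],
  hand=[-1,-1,-1,-1,-1,-1,-1,-1],
)

```text
clock: 7.5
position: [0.7204, -0.1208, 0.3302]
ee_rot: [-0.081, 0.756, 0.643, 0.092]
contact_force: [0.3, -0.7, 0.4]
width: 0.0004
gripper_force: 0.0
```

>>> apply_moves(
  xyz=[
    [-0.007,-0.16,0.033],
    [-0.007,-0.16,0.033],
    [-0.007,-0.16,0.033],
    [-0.007,-0.16,0.033],
    [0,0,0],
    [0,0,0],
  ],
  rot=[
    [0,0,0],
    [0,0,0],
    [0,0,0],
    [0,0,0],
    [0,0,0],
    [0,0,0],
  ],
  hand=[-1,-1,-1,-1,-1,-1],
)

```text
clock: 8.25
position: [0.5324, -0.0872, 0.2902]
ee_rot: [-0.08, 0.756, 0.643, 0.093]
contact_force: [0.4, -0.4, 0.5]
width: 0.0
gripper_force: 0.0
```

```bash
cat >tilt.py <<'E'
import sys
from plan import *
# lid points at tilt 0, tracked by LK in the top view
def lidpts(P0,th):
    v=P0-AX;s=v@-Y;h=v[:,2];a=v@X
    s2=s*np.cos(th)+h*np.sin(th);h2=h*np.cos(th)-s*np.sin(th)
    return AX+np.outer(a,X)-np.outer(s2,Y)+np.outer(h2,Z)
def gray(c): return cv2.GaussianBlur(cv2.cvtColor(c["img"],cv2.COLOR_BGR2GRAY),(3,3),0)
if __name__=="__main__":
    from scipy.optimize import least_squares
    c=cam("top");g=gray(c)
    if sys.argv[1]=="ref":
        c2=cam("top");g=cv2.addWeighted(g,.5,gray(c2),.5,0)
        lid=np.array([AX+a*X+b*Y+.152*Z for a,b in((-.095,-.034),(.095,-.034),(.095,.086),(-.095,.086))])
        m=np.zeros_like(g);cv2.fillPoly(m,[proj(c,lid).round().astype(int)],255)
        p=cv2.goodFeaturesToTrack(g,40,.02,5,mask=m)[:,0];print(len(p));np.savez("ref.npz",g=g,p=p)
    r=np.load("ref.npz");p=r["p"];P0=onz(c,p,AX[2]+.150)
    best=None
    for th0 in(0,.045,.09,.14):
        q0=proj(c,lidpts(P0,th0)).astype(np.float32)
        q,st,e=cv2.calcOpticalFlowPyrLK(r["g"],g,p.astype(np.float32),q0.copy(),winSize=(13,13),maxLevel=0,flags=cv2.OPTFLOW_USE_INITIAL_FLOW)
        ok=(st[:,0]==1)&(np.linalg.norm(q-q0,axis=1)<8)
        if ok.sum()<6: continue
        f=least_squares(lambda t:(proj(c,lidpts(P0[ok],t[0]))-q[ok]).ravel(),[th0],loss="soft_l1",f_scale=.3)
        rs=np.linalg.norm(proj(c,lidpts(P0[ok],f.x[0]))-q[ok],axis=1);k=(rs<.6).sum()
        if best is None or k>best[0] : best=(k,ok.sum(),f.x[0],np.median(rs))
    s=c["s"];print("t %.2f th %.4f inl %d/%d med %.2f z %.4f F %s"%(s["clock"],best[2],best[0],best[1],best[3],s["position"][2],s["contact_force"].round(1)))
    if len(sys.argv)>2:
        for t in cam("side"),: cv2.imwrite("pics/"+sys.argv[2],t["img"][130:330,200:460].repeat(2,0).repeat(2,1))
E
python3 tilt.py ref s2.png; python3 tilt.py x; python3 - <<'E'
from plan import *
s=status.get_state();print(s["position"],(rot(s["ee_rot"])-target(.25)).round(3).tolist(),s["qpos"].round(2))
E
```

```text
32
t 8.25 th 0.0000 inl 32/32 med 0.00 z 0.2902 F [ 0.4 -0.4  0.5]
t 8.40 th 0.0001 inl 32/32 med 0.04 z 0.2894 F [ 1.  -0.4 -0.6]
[ 0.53302345 -0.0869921   0.28908029] [[0.001, 0.0, -0.005], [0.001, 0.001, -0.002], [-0.003, -0.005, -0.001]] [-0.45  0.21  1.47  0.24  1.53 -0.31]
```

View pics/s2.png

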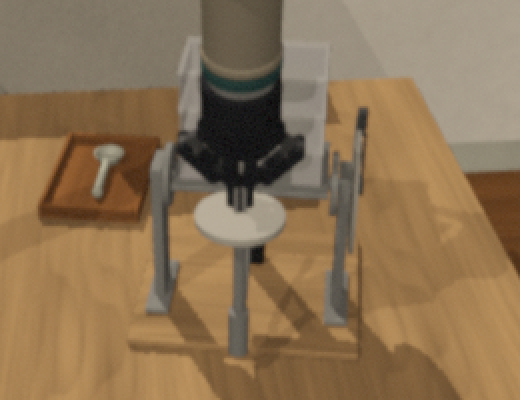

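The view shows the fingertips above the disc, at about (240,205) against the disc centre (240,218) in the crop, clear of the stack. Tilt tracking is good to about 0.0001 rad, so I'll descend onto the rim and load it below the onset.

>>> apply_moves(
  xyz=[
    [-0.0068,-0.007,0.067],
    [-0.0148,0,0.058],
    [-0.005,0,0.0194],
    [-0.005,0,0.0194],
    [-0.005,0,0.0194],
    [-0.005,0,0.0194],
    [-0.005,0,0.0194],
    [-0.005,0,0.0194],
  ],
  rot=[
    [0,0,0],
    [0,0,0],
    [0,0,0],
    [0,0,0],
    [0,0,0],
    [0,0,0],
    [0,0,0],
    [0,0,0],
  ],
  hand=[-1,-1,-1,-1,-1,-1,-1,-1],
)

```text
clock: 9.45
position: [0.5298, -0.0834, 0.2147]
ee_rot: [-0.082, 0.756, 0.643, 0.092]
contact_force: [-0.2, -0.7, 1.1]
width: 0.0001
gripper_force: 0.7
```

```bash
python3 tilt.py x s3.png; python3 -c "
from h import *
print(status.get_state()['position'])"
```

```text
t 9.45 th 0.0009 inl 32/32 med 0.12 z 0.2147 F [-0.2 -0.7  1.1]
[ 0.52926587 -0.08322486  0.21413435]
```

View pics/s3.png

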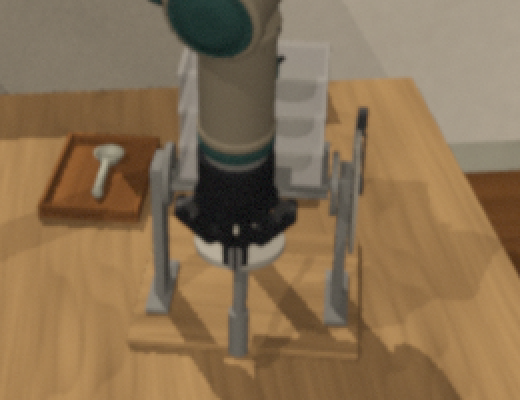

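The disc has gone down with the fingertips on its near rim at about (235,262), and the tilt is still 0. I'll keep loading in small steps.

>>> apply_moves(
  xyz=[
    [-0.0025,0,0.0097],
    [-0.0025,0,0.0097],
    [-0.0025,0,0.0097],
    [-0.0025,0,0.0097],
    [-0.0025,0,0.0097],
    [0,0,0],
  ],
  rot=[
    [0,0,0],
    [0,0,0],
    [0,0,0],
    [0,0,0],
    [0,0,0],
    [0,0,0],
  ],
  hand=[-1,-1,-1,-1,-1,-1],
)

```text
clock: 10.3
position: [0.5295, -0.0833, 0.1996]
ee_rot: [-0.082, 0.756, 0.643, 0.092]
contact_force: [0.1, 0.6, 2.8]
width: -0.0003
gripper_force: 1.0
```

```bash
python3 tilt.py x
```

```text
t 10.30 th 0.0011 inl 31/32 med 0.18 z 0.1996 F [0.1 0.6 2.8]
```

>>> apply_moves(
  xyz=[
    [-0.0008,0,0.0032],
    [-0.0008,0,0.0032],
    [-0.0008,0,0.0032],
    [-0.0008,0,0.0032],
  ],
  rot=[
    [0,0,0],
    [0,0,0],
    [0,0,0],
    [0,0,0],
  ],
  hand=[-1,-1,-1,-1],
)

```text
clock: 10.85
position: [0.5295, -0.0833, 0.1958]
ee_rot: [-0.082, 0.756, 0.643, 0.092]
contact_force: [-0.3, -0.6, 2.5]
width: -0.0002
gripper_force: 1.0
```

```bash
python3 tilt.py x
```

```text
t 10.85 th 0.0010 inl 32/32 med 0.18 z 0.1958 F [-0.3 -0.6  2.5]
```

>>> apply_moves(
  xyz=[
    [-0.0012,0,0.0048],
    [-0.0012,0,0.0048],
    [-0.0012,0,0.0048],
    [-0.0012,0,0.0048],
    [0,0,0],
    [0,0,0],
  ],
  rot=[
    [0,0,0],
    [0,0,0],
    [0,0,0],
    [0,0,0],
    [0,0,0],
    [0,0,0],
  ],
  hand=[-1,-1,-1,-1,-1,-1],
)

```text
clock: 11.65
position: [0.5295, -0.0833, 0.1899]
ee_rot: [-0.082, 0.756, 0.643, 0.092]
contact_force: [0.4, 0.3, 3.5]
width: -0.0
gripper_force: 1.1
```

```bash
python3 tilt.py x
```

```text
t 11.65 th 0.0011 inl 32/32 med 0.21 z 0.1899 F [0.4 0.3 3.5]
```

>>> apply_moves(
  xyz=[
    [-0.0008,0,0.0032],
    [-0.0008,0,0.0032],
    [-0.0008,0,0.0032],
    [0,0,0],
    [0,0,0],
  ],
  rot=[
    [0,0,0],
    [0,0,0],
    [0,0,0],
    [0,0,0],
    [0,0,0],
  ],
  hand=[-1,-1,-1,-1,-1],
)

```text
clock: 12.32
position: [0.5295, -0.0833, 0.1869]
ee_rot: [-0.082, 0.756, 0.643, 0.092]
contact_force: [-0.8, 0.2, 1.9]
width: 0.0001
gripper_force: 1.2
```

```bash
python3 tilt.py x
```

```text
t 12.32 th 0.0013 inl 31/32 med 0.19 z 0.1869 F [-0.8  0.2  1.9]
```

>>> apply_moves(
  xyz=[
    [-0.0008,0,0.0032],
    [-0.0008,0,0.0032],
    [-0.0008,0,0.0032],
    [0,0,0],
    [0,0,0],
  ],
  rot=[
    [0,0,0],
    [0,0,0],
    [0,0,0],
    [0,0,0],
    [0,0,0],
  ],
  hand=[-1,-1,-1,-1,-1],
)

```text
clock: 13.0
position: [0.5294, -0.0833, 0.1839]
ee_rot: [-0.082, 0.756, 0.643, 0.092]
contact_force: [-0.5, -1.1, 2.3]
width: -0.0003
gripper_force: 1.2
```

```bash
python3 tilt.py x
```

```text
t 13.00 th 0.0012 inl 30/32 med 0.18 z 0.1839 F [-0.5 -1.1  2.3]
```

>>> apply_moves(
  xyz=[
    [-0.0008,0,0.0032],
    [-0.0008,0,0.0032],
    [-0.0008,0,0.0032],
    [0,0,0],
    [0,0,0],
  ],
  rot=[
    [0,0,0],
    [0,0,0],
    [0,0,0],
    [0,0,0],
    [0,0,0],
  ],
  hand=[-1,-1,-1,-1,-1],
)

```text
clock: 13.68
position: [0.5294, -0.0833, 0.181]
ee_rot: [-0.082, 0.756, 0.643, 0.092]
contact_force: [0.2, -1.1, 2.2]
width: 0.0001
gripper_force: 1.3
```

```bash
python3 tilt.py x
```

```text
t 13.68 th 0.0012 inl 30/32 med 0.21 z 0.1810 F [ 0.2 -1.1  2.2]
```

>>> apply_moves(
  xyz=[
    [-0.0008,0,0.0032],
    [-0.0008,0,0.0032],
    [-0.0008,0,0.0032],
    [0,0,0],
    [0,0,0],
  ],
  rot=[
    [0,0,0],
    [0,0,0],
    [0,0,0],
    [0,0,0],
    [0,0,0],
  ],
  hand=[-1,-1,-1,-1,-1],
)

```text
clock: 14.35
position: [0.5294, -0.0833, 0.178]
ee_rot: [-0.082, 0.756, 0.643, 0.092]
contact_force: [-0.4, -1.1, 2.8]
width: -0.0001
gripper_force: 1.4
```

```bash
python3 tilt.py x
```

```text
t 14.35 th 0.0010 inl 30/32 med 0.21 z 0.1780 F [-0.4 -1.1  2.8]
```

>>> apply_moves(
  xyz=[
    [-0.0008,0,0.0032],
    [-0.0008,0,0.0032],
    [-0.0008,0,0.0032],
    [0,0,0],
    [0,0,0],
  ],
  rot=[
    [0,0,0],
    [0,0,0],
    [0,0,0],
    [0,0,0],
    [0,0,0],
  ],
  hand=[-1,-1,-1,-1,-1],
)

```text
clock: 15.02
position: [0.5294, -0.0832, 0.175]
ee_rot: [-0.082, 0.756, 0.643, 0.092]
contact_force: [0.5, -1.5, 3.1]
width: 0.0003
gripper_force: 1.4
```

```bash
python3 tilt.py x
```

```text
t 15.03 th 0.0008 inl 30/32 med 0.22 z 0.1750 F [ 0.5 -1.5  3.1]
```

>>> apply_moves(
  xyz=[
    [-0.0008,0,0.0032],
    [-0.0008,0,0.0032],
    [-0.0008,0,0.0032],
    [0,0,0],
    [0,0,0],
  ],
  rot=[
    [0,0,0],
    [0,0,0],
    [0,0,0],
    [0,0,0],
    [0,0,0],
  ],
  hand=[-1,-1,-1,-1,-1],
)

```text
clock: 15.7
position: [0.5293, -0.0832, 0.172]
ee_rot: [-0.082, 0.756, 0.643, 0.092]
contact_force: [0.4, -0.4, 2.6]
width: -0.0002
gripper_force: 1.5
```

```bash
python3 tilt.py x
```

```text
t 15.70 th 0.0045 inl 30/32 med 0.26 z 0.1720 F [ 0.4 -0.4  2.6]
```

Onset found near z ≈ 0.173. I'll hold here and let it tilt slowly.

>>> apply_moves(
  xyz=[
    [0,0,0],
    [0,0,0],
    [0,0,0],
    [0,0,0],
    [0,0,0],
  ],
  rot=[
    [0,0,0],
    [0,0,0],
    [0,0,0],
    [0,0,0],
    [0,0,0],
  ],
  hand=[-1,-1,-1,-1,-1],
)

```text
clock: 16.38
position: [0.5293, -0.0832, 0.172]
ee_rot: [-0.082, 0.756, 0.643, 0.092]
contact_force: [0.1, 0.5, 3.3]
width: 0.0001
gripper_force: 1.4
```

```bash
python3 tilt.py x
```

```text
t 16.38 th 0.0069 inl 28/32 med 0.32 z 0.1720 F [0.1 0.5 3.3]
```

>>> apply_moves(
  xyz=[
    [-0.0004,0,0.0016],
    [-0.0004,0,0.0016],
    [0,0,0],
    [0,0,0],
    [0,0,0],
  ],
  rot=[
    [0,0,0],
    [0,0,0],
    [0,0,0],
    [0,0,0],
    [0,0,0],
  ],
  hand=[-1,-1,-1,-1,-1],
)

```text
clock: 17.05
position: [0.5292, -0.0832, 0.171]
ee_rot: [-0.083, 0.756, 0.643, 0.092]
contact_force: [0.8, 1.1, 3.0]
width: -0.0001
gripper_force: 1.4
```

```bash
python3 tilt.py x
```

```text
t 17.05 th 0.0122 inl 20/32 med 0.53 z 0.1710 F [0.8 1.1 3. ]
```

```bash
python3 - <<'E'
from tilt import *
c=cam("top");g=gray(c);r=np.load("ref.npz");p=r["p"].astype(np.float32);P0=onz(c,p,.34)
q,st,e=cv2.calcOpticalFlowPyrLK(r["g"],g,p,None,winSize=(13,13),maxLevel=2)
j=(proj(c,lidpts(P0,.01))-proj(c,lidpts(P0,0)))/.01
d=q-p;th=(d*j).sum(1)/(j*j).sum(1)
for a in sorted(zip(p[:,0].round(),p[:,1].round(),d[:,0].round(2),d[:,1].round(2),th.round(4))): print(*a)
print(j.mean(0),c["s"]["clock"]);np.savez("g17.npz",g=g)
E
```

```text
234.0 244.0 1.09 -0.0 0.0162
234.0 250.0 0.92 0.13 0.0138
237.0 254.0 0.61 0.01 0.0088
237.0 261.0 0.13 -0.41 0.0011
242.0 260.0 0.08 -0.11 0.001
243.0 251.0 0.89 0.35 0.0134
248.0 173.0 1.37 -0.01 0.0207
248.0 183.0 1.23 0.03 0.0183
252.0 258.0 0.13 0.34 0.0024
253.0 170.0 1.3 0.0 0.0194
254.0 264.0 0.44 0.23 0.0065
256.0 177.0 1.29 0.13 0.0189
259.0 263.0 0.37 0.22 0.0055
264.0 183.0 1.43 0.09 0.0205
264.0 259.0 0.16 0.21 0.0026
266.0 210.0 1.77 0.5 0.0253
272.0 267.0 0.31 0.07 0.0042
273.0 261.0 -0.2 0.09 -0.0024
276.0 212.0 0.71 0.2 0.01
279.0 266.0 0.9 0.26 0.0123
281.0 174.0 0.62 0.07 0.0086
283.0 260.0 1.1 0.37 0.0152
285.0 265.0 0.85 0.32 0.0117
286.0 188.0 0.54 -0.03 0.0072
291.0 175.0 0.2 0.05 0.0028
293.0 252.0 0.12 0.08 0.0017
296.0 177.0 1.56 0.26 0.0214
296.0 188.0 1.49 0.34 0.0205
300.0 180.0 1.89 0.19 0.0254
300.0 194.0 1.27 0.69 0.0185
303.0 188.0 1.45 0.49 0.0203
305.0 181.0 1.88 0.16 0.0251
[71.25872434  9.84111624] 17.1
```

```bash
cat >t2.py <<'E'
from tilt import *
from scipy.optimize import brentq
lidc=np.array([AX+a*X+b*Y+.152*Z for a,b in((-.085,-.024),(.085,-.024),(.085,.076),(-.085,.076))])
def strip(shape,c,i,k,w):
    q=proj(c,lidc);m=np.zeros(shape,np.uint8);e=q[k]-q[i];a=q[i]+.08*e;b=q[i]+.92*e
    cv2.line(m,tuple(int(v) for v in a.round()),tuple(int(v) for v in b.round()),255,w);return m
def ecc(g0,g,c,m,P,th0):
    f=lambda t:proj(c,lidpts(P,t)).mean(0)-proj(c,P).mean(0)
    W=np.eye(2,3,dtype=np.float32);W[:,2]=f(th0)
    cc,W=cv2.findTransformECC(g0,g,W,cv2.MOTION_TRANSLATION,(3,60,1e-4),m,3)
    j=(f(th0+.02)-f(th0-.02))/.04;d=W[:,2]-f(th0)
    return th0+d@j/(j@j),cc,W[:,2]
def measure(g0,g,c,th0):
    o=[]
    for nm,i,k in(("R",0,1),("L",3,2)): o.append(ecc(g0,g,c,strip(g.shape,c,i,k,9),lidc[[i,k]],th0)[:2])
    return o
if __name__=="__main__":
    th0=float(sys.argv[1]);n=int(sys.argv[2]) if len(sys.argv)>2 else 1
    g0=np.load("ref.npz")["g"]
    for _ in range(n):
        c=cam("top");g=gray(c);o=measure(g0,g,c,th0);s=c["s"]
        print("t %.2f z %.4f"%(s["clock"],s["position"][2]),"R %.4f cc %.3f  L %.4f cc %.3f"%(o[0]+o[1]));th0=(o[0][0]+o[1][0])/2
E
python3 - <<'E'
from t2 import *
c=cam("top");g0=np.load("ref.npz")["g"];print(proj(c,lidc).round(1))
for t in(0,.02,.03): print(measure(g0,np.load("g17.npz")["g"],c,t))
v=cv2.cvtColor(g0,8)
for i,k in((0,1),(3,2)): v[strip(g0.shape,c,i,k,1)>0]=(0,0,255)
w=cv2.cvtColor(gray(c),8)
cv2.imwrite("pics/lid.png",np.hstack([cv2.resize(z[155:280,225:320],None,fx=4,fy=4) for z in(v,w)]))
E
```

```text
[[286.5 263.9]
 [301.1 181.8]
 [252.7 173.9]
 [237.1 255.7]]Traceback (most recent call last):
  File "<stdin>", line 3, in <module>
  File "t2.py", line 15, in measure
    for nm,i,k in(("R",0,1),("L",3,2)): o.append(ecc(g0,g,c,strip(g.shape,c,i,k,9),lidc[[i,k]],th0)[:2])
                                                 ~~~^^^^^^^^^^^^^^^^^^^^^^^^^^^^^^^^^^^^^^^^^^^^^^^
  File "t2.py", line 10, in ecc
    cc,W=cv2.findTransformECC(g0,g,W,cv2.MOTION_TRANSLATION,(3,60,1e-4),m,3)
         ~~~~~~~~~~~~~~~~~~~~^^^^^^^^^^^^^^^^^^^^^^^^^^^^^^^^^^^^^^^^^^^^^^^
cv2.error: OpenCV(4.12.0) /io/opencv/modules/video/src/ecc.cpp:589: error: (-7:Iterations do not converge) The algorithm stopped before its convergence. The correlation is going to be minimized. Images may be uncorrelated or non-overlapped in function 'findTransformECC'
```

```bash
cat >t3.py <<'E'
from tilt import *
lidc=np.array([AX+a*X+b*Y+.152*Z for a,b in((-.085,-.024),(.085,-.024),(.085,.076),(-.085,.076))])
U=np.arange(-14,30,.1)
def prof(g,c,i,k):
    q=proj(c,lidc[[i,k]]);q2=proj(c,lidpts(lidc[[i,k]],.1));n=(q2-q).mean(0);n/=np.linalg.norm(n)
    b=q[0]+np.outer(np.linspace(.12,.88,60),q[1]-q[0])
    G=b[:,None]+U[None,:,None]*n;G=G.astype(np.float32)
    return cv2.remap(g,G[...,0],G[...,1],cv2.INTER_CUBIC).astype(float).mean(0)
def shift(a,b,lo,hi,mx=16):
    w=(U>lo)&(U<hi);ia=np.where(w)[0];A=a[ia];A=(A-A.mean())/A.std();r=[]
    for s in range(-20,mx*10):
        B=b[ia+s];r.append(((B-B.mean())*A).mean()/(B.std()+1e-9))
    k=int(np.argmax(r));return (k-20)/10,r[k]
def th_of(c,i,k,px):
    P=lidc[[i,k]];t=np.linspace(-.03,.25,141);d=[np.linalg.norm((proj(c,lidpts(P,x))-proj(c,P)).mean(0))*np.sign(x) for x in t];return np.interp(px,d,t)
def meas(g0,g,c):
    o=[]
    for i,k,lo,hi in((0,1,-9,5),(3,2,-5,9)):
        px,cc=shift(prof(g0,c,i,k),prof(g,c,i,k),lo,hi);o+=[th_of(c,i,k,px),cc]
    return o
if __name__=="__main__":
    g0=np.load("ref.npz")["g"]
    for _ in range(int(sys.argv[1])):
        c=cam("top");o=meas(g0,gray(c),c);print("t %.2f z %.4f R %.4f (%.3f) L %.4f (%.3f)"%(c["s"]["clock"],c["s"]["position"][2],*o))
E
python3 - <<'E'
from t3 import *
c=cam("top");g0=np.load("ref.npz")["g"];print(meas(g0,g0,c),meas(g0,np.load("g17.npz")["g"],c))
print(c["s"]["clock"],meas(g0,gray(c),c))
for i,k in((0,1),(3,2)): print(prof(g0,c,i,k)[::10].round().astype(int).tolist(),prof(gray(c),c,i,k)[::10].round().astype(int).tolist())
E
```

```text
[np.float64(0.0), np.float64(0.9999999999677271), np.float64(0.0), np.float64(0.9999999998762797)] [np.float64(0.0183040465077625), np.float64(0.9935553714278731), np.float64(0.02020722096492914), np.float64(0.9954655911303381)]
17.2 [np.float64(0.019613066926231475), np.float64(0.9922680835116444), np.float64(0.021637347391412296), np.float64(0.9954223475753968)]
[178, 179, 181, 183, 185, 186, 188, 191, 194, 193, 185, 171, 156, 148, 145, 140, 128, 115, 107, 102, 99, 102, 109, 116, 119, 122, 124, 125, 126, 127, 129, 130, 131, 133, 135, 134, 131, 129, 131, 135, 136, 137, 139, 141] [180, 180, 181, 183, 185, 188, 189, 190, 193, 195, 197, 194, 184, 168, 154, 145, 133, 118, 105, 99, 96, 98, 103, 110, 116, 121, 123, 124, 124, 126, 127, 128, 128, 129, 130, 129, 126, 123, 125, 129, 130, 131, 133, 134]
[148, 148, 147, 147, 147, 146, 145, 145, 147, 155, 167, 176, 176, 168, 163, 169, 179, 184, 183, 182, 183, 184, 185, 184, 184, 182, 181, 179, 178, 177, 177, 176, 176, 175, 176, 176, 175, 175, 175, 175, 176, 176, 176, 176] [150, 150, 150, 150, 150, 149, 148, 147, 149, 152, 157, 165, 175, 180, 175, 168, 170, 178, 184, 186, 186, 187, 187, 187, 187, 187, 186, 184, 182, 181, 180, 180, 179, 179, 178, 178, 178, 178, 178, 178, 178, 178, 178, 178]
```

>>> apply_moves(
  xyz=[
    [0,0,0],
    [0,0,0],
    [0,0,0],
    [0,0,0],
    [0,0,0],
    [0,0,0],
  ],
  rot=[
    [0,0,0],
    [0,0,0],
    [0,0,0],
    [0,0,0],
    [0,0,0],
    [0,0,0],
  ],
  hand=[-1,-1,-1,-1,-1,-1],
)

```text
clock: 18.0
position: [0.5293, -0.0832, 0.1711]
ee_rot: [-0.082, 0.756, 0.643, 0.092]
contact_force: [-0.3, 0.1, 2.9]
width: -0.0002
gripper_force: 1.3
```

```bash
sed -i 's/(0,1,-9,5),(3,2,-5,9)/(0,1,-9,-1),(3,2,-6,5)/' t3.py; python3 t3.py 2
```

```text
t 18.00 z 0.1711 R 0.0380 (0.995) L 0.0373 (0.989)
t 18.05 z 0.1711 R 0.0393 (0.996) L 0.0387 (0.990)
```

>>> apply_moves(
  xyz=[
    [0,0,0],
    [0,0,0],
    [0,0,0],
    [0.0002,0,-0.001],
    [0.0002,0,-0.001],
    [0.0003,0,-0.001],
  ],
  rot=[
    [0,0,0],
    [0,0,0],
    [0,0,0],
    [0,0,0],
    [0,0,0],
    [0,0,0],
  ],
  hand=[-1,-1,-1,-1,-1,-1],
)

```text
clock: 18.85
position: [0.5293, -0.0833, 0.172]
ee_rot: [-0.082, 0.756, 0.643, 0.092]
contact_force: [0.0, 0.3, 2.3]
width: -0.0003
gripper_force: 1.2
```

```bash
python3 t3.py 2
```

```text
t 18.85 z 0.1720 R 0.0630 (0.991) L 0.0569 (0.990)
t 18.90 z 0.1721 R 0.0630 (0.991) L 0.0583 (0.988)
```

```bash
sed -i 's/c=cam("top");o=meas/c=cam("top");np.savez("last.npz",g=gray(c));o=meas/' t3.py; python3 t3.py 1; python3 - <<'E'
from t3 import *
import pickle
d=get_image("top") if 0 else None
g0=np.load("ref.npz")["g"];g=np.load("last.npz")["g"]
c=cam("top")
for i,k in((0,1),(3,2)): print(prof(g0,c,i,k)[::10].round().astype(int).tolist(),prof(g,c,i,k)[::10].round().astype(int).tolist())
for i,k,ws in((0,1,((-9,-1),(-7,1),(-6,0),(-12,0))),(3,2,((-6,5),(-7,1),(-5,3),(-4,6)))):
    for lo,hi in ws:
        px,cc=shift(prof(g0,c,i,k),prof(g,c,i,k),lo,hi);print(i,lo,hi,px,round(cc,3),round(float(th_of(c,i,k,px)),4))
# LK on lid-end corners with strong motion-direction gradient
p=np.float32([(248,173),(248,183),(253,170),(256,177),(264,183),(296,177),(296,188),(303,188),(300,180),(234,244),(234,250)])
P0=onz(c,p,.342);q0=proj(c,lidpts(P0,.06)).astype(np.float32)
q,st,e=cv2.calcOpticalFlowPyrLK(g0,g,p,q0.copy(),winSize=(11,11),maxLevel=0,flags=4)
j=(proj(c,lidpts(P0,.06))-p);print(((( q-p)*j).sum(1)/(j*j).sum(1)*.06).round(4),st.ravel())
E
```

```text
t 18.95 z 0.1720 R 0.0643 (0.991) L 0.0596 (0.987)
[178, 179, 181, 183, 185, 186, 188, 191, 194, 193, 185, 171, 156, 148, 145, 140, 128, 115, 107, 102, 99, 102, 109, 116, 119, 122, 124, 125, 126, 127, 129, 130, 131, 133, 135, 134, 131, 129, 131, 135, 136, 137, 139, 141] [177, 178, 178, 179, 180, 181, 184, 186, 188, 189, 191, 194, 195, 195, 192, 181, 159, 132, 111, 102, 101, 102, 105, 110, 117, 121, 123, 124, 124, 125, 127, 128, 128, 129, 130, 129, 125, 123, 125, 129, 130, 130, 132, 133]
[148, 148, 147, 147, 147, 146, 145, 145, 147, 155, 167, 176, 176, 168, 163, 169, 179, 184, 183, 182, 183, 184, 185, 184, 184, 182, 181, 179, 178, 177, 177, 176, 176, 175, 176, 176, 175, 175, 175, 175, 176, 176, 176, 176] [151, 150, 150, 150, 149, 149, 148, 147, 149, 153, 156, 157, 157, 160, 168, 177, 179, 174, 171, 174, 181, 185, 186, 187, 187, 187, 187, 186, 185, 183, 181, 180, 179, 178, 178, 178, 177, 177, 177, 177, 177, 177, 177, 177]
0 -9 -1 4.9 0.991 0.0643
0 -7 1 5.2 0.998 0.0682
0 -6 0 5.3 0.999 0.0696
0 -12 0 4.9 0.988 0.0643
3 -6 5 4.2 0.987 0.0596
3 -7 1 4.2 0.989 0.0596
3 -5 3 4.2 0.969 0.0596
3 -4 6 4.2 0.97 0.0596
[0.0604 0.061  0.0568 0.0557 0.0509 0.0581 0.0534 0.0508 0.0604 0.1016
 0.0481] [1 1 1 1 1 1 1 1 1 1 1]
```

>>> apply_moves(
  xyz=[
    [0.0001,0,-0.0004],
    [0.0002,0,-0.0006],
    [0.0001,0,-0.0006],
    [0.0002,0,-0.0008],
    [0.0002,0,-0.0008],
    [0.0002,0,-0.0008],
  ],
  rot=[
    [0,0,0],
    [0,0,0],
    [0,0,0],
    [0,0,0],
    [0,0,0],
    [0,0,0],
  ],
  hand=[-1,-1,-1,-1,-1,-1],
)

```text
clock: 19.8
position: [0.5293, -0.0833, 0.1732]
ee_rot: [-0.082, 0.756, 0.643, 0.092]
contact_force: [-0.4, -1.0, 2.0]
width: -0.0001
gripper_force: 1.1
```

```bash
python3 t3.py 2
```

```text
t 19.80 z 0.1732 R 0.0748 (0.993) L 0.0721 (0.961)
t 19.85 z 0.1733 R 0.0762 (0.993) L 0.0721 (0.963)
```

>>> apply_moves(
  xyz=[
    [0,0,0],
    [0,0,0],
    [0,0,0],
    [0.0002,0,-0.0007],
    [0.0002,0,-0.0007],
    [0.0002,0,-0.0007],
  ],
  rot=[
    [0,0,0],
    [0,0,0],
    [0,0,0],
    [0,0,0],
    [0,0,0],
    [0,0,0],
  ],
  hand=[-1,-1,-1,-1,-1,-1],
)

```text
clock: 20.65
position: [0.5293, -0.0833, 0.1739]
ee_rot: [-0.082, 0.756, 0.643, 0.092]
contact_force: [-0.9, -1.1, 2.3]
width: -0.0002
gripper_force: 1.2
```

```bash
cat >>t3.py <<'E'
    g=np.load("last.npz")["g"];p=np.float32([(248,173),(248,183),(253,170),(256,177),(264,183),(296,177),(296,188),(303,188),(300,180)])
    P0=onz(c,p,.342);t0=o[2];q0=proj(c,lidpts(P0,t0)).astype(np.float32)
    q,st,e=cv2.calcOpticalFlowPyrLK(g0,g,p,q0.copy(),winSize=(11,11),maxLevel=0,flags=4);j=q0-p
    print("LK",(((q-p)*j).sum(1)/(j*j).sum(1)*t0).round(3))
    for i,k,r in((0,1,(-3,6)),(3,2,(2,9))):
        a=prof(g,c,i,k);w=(U>r[0]-4)&(U<r[1]+4);print("LR"[i<2 and 1 or 0],a[::10][6:26].round().astype(int).tolist())
E
python3 t3.py 2
```

```text
t 20.65 z 0.1739 R 0.0775 (0.993) L 0.0748 (0.954)
t 20.70 z 0.1739 R 0.0775 (0.993) L 0.0748 (0.958)
LK [0.075 0.078 0.071 0.07  0.059 0.071 0.065 0.063 0.073]
R [181, 184, 186, 188, 189, 191, 193, 194, 195, 193, 180, 153, 122, 105, 101, 103, 106, 110, 116, 120]
L [148, 147, 149, 152, 156, 156, 156, 157, 160, 167, 175, 179, 175, 173, 177, 183, 187, 187, 187, 187]
```

>>> apply_moves(
  xyz=[
    [-0.0007,0,0.0026],
    [0,0,0],
    [0,0,0],
    [0,0,0],
    [0,0,0],
    [0,0,0],
    [0.0006,0,-0.0022],
    [0.0005,0,-0.0018],
  ],
  rot=[
    [0,0,0],
    [0,0,0],
    [0,0,0],
    [0,0,0],
    [0,0,0],
    [0,0,0],
    [0,0,0],
    [0,0,0],
  ],
  hand=[-1,-1,-1,-1,-1,-1,-1,-1],
)

```text
clock: 21.75
position: [0.5293, -0.0833, 0.1743]
ee_rot: [-0.082, 0.756, 0.643, 0.092]
contact_force: [-0.8, -0.8, 1.9]
width: -0.0003
gripper_force: 1.1
```

```bash
python3 t3.py 2
```

```text
t 21.75 z 0.1743 R 0.0828 (0.993) L 0.0803 (0.934)
t 21.80 z 0.1744 R 0.0828 (0.993) L 0.0803 (0.937)
LK [0.081 0.084 0.078 0.075 0.062 0.076 0.071 0.068 0.078]
R [180, 183, 185, 187, 188, 190, 192, 194, 194, 194, 186, 164, 132, 108, 101, 103, 106, 110, 116, 121]
L [148, 147, 149, 152, 156, 157, 156, 157, 158, 163, 171, 177, 176, 174, 176, 182, 186, 187, 187, 187]
```

>>> apply_moves(
  xyz=[
    [-0.0008,0,0.0032],
    [0,0,0],
    [0,0,0],
    [0,0,0],
    [0,0,0],
    [0,0,0],
    [0.0006,0,-0.0022],
  ],
  rot=[
    [0,0,0],
    [0,0,0],
    [0,0,0],
    [0,0,0],
    [0,0,0],
    [0,0,0],
    [0,0,0],
  ],
  hand=[-1,-1,-1,-1,-1,-1,-1],
)

```text
clock: 22.72
position: [0.5293, -0.0832, 0.174]
ee_rot: [-0.082, 0.756, 0.643, 0.092]
contact_force: [-0.6, -1.4, 2.6]
width: -0.0
gripper_force: 1.2
```

```bash
python3 t3.py 2
```

```text
t 22.73 z 0.1740 R 0.0854 (0.993) L 0.0830 (0.926)
t 22.77 z 0.1741 R 0.0854 (0.993) L 0.0830 (0.929)
LK [0.083 0.087 0.079 0.077 0.061 0.078 0.072 0.07  0.08 ]
R [180, 183, 185, 187, 188, 189, 191, 193, 194, 194, 188, 169, 137, 111, 102, 103, 106, 110, 116, 121]
L [148, 148, 149, 152, 156, 156, 157, 157, 157, 161, 169, 177, 177, 174, 175, 181, 186, 187, 187, 187]
```

>>> apply_moves(
  xyz=[
    [-0.001,0,0.0039],
    [0,0,0],
    [0,0,0],
    [0,0,0],
    [0,0,0],
    [0.0008,0,-0.003],
  ],
  rot=[
    [0,0,0],
    [0,0,0],
    [0,0,0],
    [0,0,0],
    [0,0,0],
    [0,0,0],
  ],
  hand=[-1,-1,-1,-1,-1,-1],
)

```text
clock: 23.58
position: [0.5294, -0.0832, 0.1737]
ee_rot: [-0.082, 0.756, 0.643, 0.092]
contact_force: [-0.9, -1.0, 2.5]
width: 0.0004
gripper_force: 1.1
```

```bash
python3 t3.py 2
```

```text
t 23.57 z 0.1737 R 0.0934 (0.993) L 0.0939 (0.896)
t 23.62 z 0.1739 R 0.0934 (0.993) L 0.0939 (0.896)
LK [0.093 0.098 0.089 0.086 0.069 0.088 0.081 0.079 0.09 ]
R [178, 180, 183, 185, 187, 188, 190, 192, 193, 193, 192, 182, 156, 124, 105, 102, 105, 110, 116, 121]
L [148, 147, 149, 153, 156, 157, 157, 157, 156, 156, 161, 170, 177, 177, 175, 178, 184, 187, 188, 187]
```

At the clip. Now I hold for more than 8 s with small corrections.

>>> apply_moves(
  xyz=[
    [0,0,0],
    [0,0,0],
    [0,0,0],
    [0,0,0],
  ],
  rot=[
    [0,0,0],
    [0,0,0],
    [0,0,0],
    [0,0,0],
  ],
  hand=[-1,-1,-1,-1],
)

```text
clock: 24.18
position: [0.5293, -0.0832, 0.1737]
ee_rot: [-0.082, 0.756, 0.643, 0.092]
contact_force: [0.1, -0.8, 1.4]
width: -0.0002
gripper_force: 1.1
```

```bash
python3 t3.py 2
```

```text
t 24.18 z 0.1737 R 0.0921 (0.992) L 0.0939 (0.893)
t 24.23 z 0.1737 R 0.0934 (0.993) L 0.0925 (0.898)
LK [0.093 0.097 0.089 0.086 0.072 0.087 0.081 0.079 0.09 ]
R [179, 180, 183, 185, 187, 188, 190, 192, 193, 193, 192, 182, 155, 124, 104, 102, 105, 110, 116, 121]
L [148, 147, 149, 153, 156, 156, 157, 157, 157, 157, 161, 171, 177, 177, 175, 178, 184, 187, 187, 187]
```

>>> apply_moves(
  xyz=[
    [0,0,0],
    [0,0,0],
    [0,0,0],
    [0,0,0],
    [0,0,0],
    [0,0,0],
  ],
  rot=[
    [0,0,0],
    [0,0,0],
    [0,0,0],
    [0,0,0],
    [0,0,0],
    [0,0,0],
  ],
  hand=[-1,-1,-1,-1,-1,-1],
)

```text
clock: 25.02
position: [0.5293, -0.0832, 0.1737]
ee_rot: [-0.082, 0.756, 0.643, 0.092]
contact_force: [-0.1, -1.4, 1.0]
width: -0.0001
gripper_force: 1.1
```

```bash
python3 t3.py 1
```

```text
t 25.02 z 0.1737 R 0.0921 (0.993) L 0.0925 (0.894)
LK [0.092 0.096 0.088 0.085 0.071 0.087 0.08  0.078 0.089]
R [179, 181, 183, 186, 187, 188, 190, 192, 193, 193, 192, 181, 154, 122, 104, 102, 105, 109, 116, 121]
L [148, 147, 149, 153, 156, 156, 156, 157, 157, 157, 162, 171, 177, 177, 176, 179, 184, 187, 187, 187]
```

>>> apply_moves(
  xyz=[
    [0,0,0],
    [0,0,0],
    [0,0,0],
    [0,0,0],
    [0,0,0],
    [0,0,0],
  ],
  rot=[
    [0,0,0],
    [0,0,0],
    [0,0,0],
    [0,0,0],
    [0,0,0],
    [0,0,0],
  ],
  hand=[-1,-1,-1,-1,-1,-1],
)

```text
clock: 25.82
position: [0.5293, -0.0832, 0.1737]
ee_rot: [-0.082, 0.756, 0.643, 0.092]
contact_force: [-0.1, -0.8, 2.7]
width: 0.0002
gripper_force: 1.1
```

```bash
python3 t3.py 1
```

```text
t 25.82 z 0.1737 R 0.0907 (0.993) L 0.0912 (0.907)
LK [0.091 0.095 0.087 0.084 0.07  0.085 0.079 0.078 0.088]
R [179, 181, 184, 186, 187, 188, 190, 193, 193, 194, 192, 180, 151, 120, 103, 102, 106, 110, 116, 121]
L [148, 147, 149, 153, 156, 156, 156, 157, 156, 157, 163, 172, 178, 176, 175, 179, 184, 187, 187, 187]
```

>>> apply_moves(
  xyz=[
    [-0.0001,0,0.0006],
    [0,0,0],
    [0,0,0],
    [0,0,0],
    [0,0,0],
    [0,0,0],
    [0,0,0],
  ],
  rot=[
    [0,0,0],
    [0,0,0],
    [0,0,0],
    [0,0,0],
    [0,0,0],
    [0,0,0],
    [0,0,0],
  ],
  hand=[-1,-1,-1,-1,-1,-1,-1],
)

```text
clock: 26.75
position: [0.5294, -0.0832, 0.1736]
ee_rot: [-0.082, 0.756, 0.643, 0.092]
contact_force: [-0.1, -1.4, 1.9]
width: -0.0001
gripper_force: 1.1
```

```bash
python3 t3.py 1
```

```text
t 26.75 z 0.1736 R 0.0921 (0.993) L 0.0925 (0.894)
LK [0.093 0.097 0.088 0.086 0.072 0.087 0.081 0.079 0.089]
R [179, 180, 183, 185, 187, 188, 190, 192, 193, 193, 192, 181, 154, 123, 104, 102, 105, 110, 116, 121]
L [148, 147, 149, 152, 156, 157, 157, 157, 156, 157, 161, 171, 177, 177, 176, 179, 184, 187, 187, 187]
```

>>> apply_moves(
  xyz=[
    [0.0001,0,-0.0004],
    [0,0,0],
    [0,0,0],
    [0,0,0],
    [0,0,0],
    [0,0,0],
    [0,0,0],
  ],
  rot=[
    [0,0,0],
    [0,0,0],
    [0,0,0],
    [0,0,0],
    [0,0,0],
    [0,0,0],
    [0,0,0],
  ],
  hand=[-1,-1,-1,-1,-1,-1,-1],
)

```text
clock: 27.68
position: [0.5294, -0.0832, 0.1737]
ee_rot: [-0.082, 0.756, 0.643, 0.092]
contact_force: [-1.2, -0.5, 2.4]
width: 0.0002
gripper_force: 1.1
```

```bash
python3 t3.py 1
```

```text
t 27.68 z 0.1737 R 0.0921 (0.993) L 0.0925 (0.892)
LK [0.093 0.098 0.089 0.087 0.071 0.088 0.081 0.079 0.09 ]
R [179, 180, 183, 185, 186, 188, 190, 192, 193, 193, 192, 182, 155, 123, 104, 102, 105, 110, 116, 121]
L [148, 147, 149, 152, 156, 157, 156, 157, 156, 156, 161, 171, 177, 177, 175, 179, 184, 187, 187, 187]
```

Steady at about 0.092. Continuing the hold.

>>> apply_moves(
  xyz=[
    [0.0001,0,-0.0003],
    [0,0,0],
    [0,0,0],
    [0,0,0],
    [0,0,0],
    [0,0,0],
    [0,0,0],
  ],
  rot=[
    [0,0,0],
    [0,0,0],
    [0,0,0],
    [0,0,0],
    [0,0,0],
    [0,0,0],
    [0,0,0],
  ],
  hand=[-1,-1,-1,-1,-1,-1,-1],
)

```text
clock: 28.6
position: [0.5294, -0.0832, 0.1738]
ee_rot: [-0.082, 0.756, 0.643, 0.092]
contact_force: [0.4, -0.8, 2.4]
width: -0.0003
gripper_force: 1.1
```

```bash
python3 t3.py 1
```

```text
t 28.60 z 0.1738 R 0.0921 (0.993) L 0.0925 (0.901)
LK [0.092 0.096 0.087 0.085 0.07  0.086 0.08  0.077 0.088]
R [179, 181, 183, 186, 187, 188, 190, 192, 193, 194, 192, 180, 153, 121, 104, 102, 105, 110, 116, 121]
L [148, 147, 149, 153, 156, 157, 157, 157, 157, 157, 162, 172, 178, 177, 175, 179, 184, 187, 187, 187]
```

>>> apply_moves(
  xyz=[
    [-0.0001,0,0.0004],
    [0,0,0],
    [0,0,0],
    [0,0,0],
    [0,0,0],
    [0,0,0],
    [0,0,0],
  ],
  rot=[
    [0,0,0],
    [0,0,0],
    [0,0,0],
    [0,0,0],
    [0,0,0],
    [0,0,0],
    [0,0,0],
  ],
  hand=[-1,-1,-1,-1,-1,-1,-1],
)

```text
clock: 29.52
position: [0.5293, -0.0832, 0.1736]
ee_rot: [-0.082, 0.756, 0.643, 0.092]
contact_force: [-0.3, -1.0, 1.5]
width: -0.0001
gripper_force: 1.1
```

```bash
python3 t3.py 1
```

```text
t 29.52 z 0.1736 R 0.0921 (0.993) L 0.0925 (0.894)
LK [0.092 0.096 0.088 0.086 0.071 0.087 0.08  0.078 0.089]
R [179, 181, 183, 186, 187, 188, 190, 192, 193, 194, 192, 181, 154, 122, 104, 102, 105, 110, 116, 121]
L [148, 147, 148, 152, 156, 157, 157, 157, 157, 157, 162, 171, 177, 177, 176, 179, 184, 187, 187, 187]
```

>>> apply_moves(
  xyz=[
    [0,0,0],
    [0,0,0],
    [0,0,0],
    [0,0,0],
    [0,0,0],
    [0,0,0],
    [0,0,0],
  ],
  rot=[
    [0,0,0],
    [0,0,0],
    [0,0,0],
    [0,0,0],
    [0,0,0],
    [0,0,0],
    [0,0,0],
  ],
  hand=[-1,-1,-1,-1,-1,-1,-1],
)

```text
clock: 30.45
position: [0.5293, -0.0832, 0.1736]
ee_rot: [-0.082, 0.756, 0.643, 0.092]
contact_force: [-0.0, -1.2, 2.6]
width: -0.0003
gripper_force: 1.1
```

```bash
python3 t3.py 1
```

```text
t 30.45 z 0.1736 R 0.0934 (0.993) L 0.0939 (0.893)
LK [0.094 0.098 0.089 0.087 0.071 0.088 0.081 0.079 0.09 ]
R [179, 180, 183, 185, 187, 188, 190, 192, 193, 193, 192, 182, 156, 125, 105, 102, 105, 110, 116, 121]
L [148, 147, 149, 153, 156, 156, 157, 157, 156, 156, 161, 170, 177, 177, 176, 178, 184, 187, 187, 187]
```

>>> apply_moves(
  xyz=[
    [0.0001,0,-0.0005],
    [0,0,0],
    [0,0,0],
    [0,0,0],
    [0,0,0],
    [0,0,0],
    [0,0,0],
  ],
  rot=[
    [0,0,0],
    [0,0,0],
    [0,0,0],
    [0,0,0],
    [0,0,0],
    [0,0,0],
    [0,0,0],
  ],
  hand=[-1,-1,-1,-1,-1,-1,-1],
)

```text
clock: 31.38
position: [0.5294, -0.0832, 0.1738]
ee_rot: [-0.082, 0.756, 0.643, 0.092]
contact_force: [-0.6, -0.6, 1.8]
width: 0.0002
gripper_force: 1.1
```

```bash
python3 t3.py 1
```

```text
t 31.38 z 0.1738 R 0.0921 (0.993) L 0.0925 (0.893)
LK [0.093 0.097 0.089 0.086 0.071 0.088 0.081 0.079 0.089]
R [179, 180, 183, 185, 186, 188, 190, 192, 193, 194, 192, 181, 155, 123, 104, 102, 105, 110, 116, 121]
L [148, 148, 149, 153, 156, 157, 157, 157, 157, 157, 162, 171, 177, 177, 176, 179, 184, 187, 187, 187]
```

>>> apply_moves(
  xyz=[
    [0,0,0],
    [0,0,0],
    [0,0,0],
    [0,0,0],
    [0,0,0],
    [0,0,0],
    [-0.0001,0,0.0003],
    [0,0,0],
  ],
  rot=[
    [0,0,0],
    [0,0,0],
    [0,0,0],
    [0,0,0],
    [0,0,0],
    [0,0,0],
    [0,0,0],
    [0,0,0],
  ],
  hand=[-1,-1,-1,-1,-1,-1,-1,-1],
)

```text
clock: 32.42
position: [0.5294, -0.0832, 0.1737]
ee_rot: [-0.082, 0.756, 0.643, 0.092]
contact_force: [-0.1, -0.9, 2.0]
width: 0.0002
gripper_force: 1.1
```

```bash
python3 t3.py 1
```

```text
t 32.42 z 0.1737 R 0.0907 (0.993) L 0.0912 (0.903)
LK [0.092 0.095 0.087 0.084 0.069 0.086 0.079 0.077 0.088]
R [179, 181, 183, 186, 187, 188, 190, 192, 193, 194, 192, 180, 152, 121, 104, 102, 105, 110, 116, 121]
L [148, 147, 149, 152, 156, 157, 157, 157, 156, 157, 162, 172, 178, 176, 175, 179, 184, 187, 187, 187]
```

>>> apply_moves(
  xyz=[
    [0,0,0],
    [0,0,0],
    [0,0,0],
    [0,0,0],
    [0.0004,0,-0.0015],
    [0.0004,0,-0.0015],
    [0.0004,0,-0.0015],
    [0.0004,0,-0.0015],
  ],
  rot=[
    [0,0,0],
    [0,0,0],
    [0,0,0],
    [0,0,0],
    [0,0,0],
    [0,0,0],
    [0,0,0],
    [0,0,0],
  ],
  hand=[-1,-1,-1,-1,-1,-1,-1,-1],
)

```text
clock: 33.48
position: [0.5293, -0.0832, 0.1756]
ee_rot: [-0.082, 0.756, 0.643, 0.092]
contact_force: [0.1, -0.7, 1.8]
width: -0.0001
gripper_force: 1.1
```

>>> apply_moves(
  xyz=[
    [0,0,0],
    [-0.0001,0,0.0003],
    [-0.0001,0,0.0003],
    [-0.0001,0,0.0003],
    [-0.0001,0,0.0003],
    [-0.0001,0,0.0003],
  ],
  rot=[
    [0,0,0],
    [0,0,0],
    [0,0,0],
    [0,0,0],
    [0,0,0],
    [0,0,0],
  ],
  hand=[-1,-1,-1,-1,-1,-1],
)

```text
clock: 34.22
position: [0.5294, -0.0831, 0.1751]
ee_rot: [-0.082, 0.756, 0.643, 0.092]
contact_force: [-1.8, -1.2, 2.5]
width: -0.0
gripper_force: 1.2
```

```bash
python3 t3.py 2
```

```text
t 34.23 z 0.1751 R 0.0616 (0.991) L 0.0569 (0.990)
t 34.27 z 0.1751 R 0.0603 (0.992) L 0.0555 (0.991)
LK [0.056 0.058 0.053 0.053 0.051 0.055 0.05  0.047 0.057]
R [184, 187, 188, 190, 192, 194, 195, 195, 190, 176, 153, 128, 109, 102, 100, 101, 104, 110, 116, 121]
L [148, 147, 149, 152, 156, 156, 157, 162, 171, 178, 178, 172, 170, 175, 182, 185, 186, 186, 187, 187]
```

>>> apply_moves(
  xyz=[
    [-0.0005,0,0.0019],
    [-0.0003,0,0.0013],
    [-0.0001,0,0.0003],
    [-0.0001,0,0.0003],
    [-0.0001,0,0.0003],
    [-0.0001,0,0.0003],
  ],
  rot=[
    [0,0,0],
    [0,0,0],
    [0,0,0],
    [0,0,0],
    [0,0,0],
    [0,0,0],
  ],
  hand=[-1,-1,-1,-1,-1,-1],
)

```text
clock: 35.08
position: [0.5294, -0.0832, 0.1738]
ee_rot: [-0.082, 0.756, 0.643, 0.092]
contact_force: [-0.8, -0.2, 2.7]
width: 0.0002
gripper_force: 1.3
```

```bash
python3 t3.py 2 | head -2
```

```text
t 35.08 z 0.1738 R 0.0458 (0.992) L 0.0443 (0.994)
t 35.12 z 0.1737 R 0.0458 (0.993) L 0.0429 (0.993)
```

>>> apply_moves(
  xyz=[
    [0,0,0],
    [0,0,0],
    [0,0,0],
    [0,0,0],
    [0,0,0],
    [0,0,0],
    [0,0,0],
  ],
  rot=[
    [0,0,0],
    [0,0,0],
    [0,0,0],
    [0,0,0],
    [0,0,0],
    [0,0,0],
    [0,0,0],
  ],
  hand=[-1,-1,-1,-1,-1,-1,-1],
)

```text
clock: 36.05
position: [0.5293, -0.0832, 0.1737]
ee_rot: [-0.082, 0.756, 0.643, 0.092]
contact_force: [0.3, -1.7, 3.2]
width: -0.0001
gripper_force: 1.3
```

```bash
python3 t3.py 2 | head -2
```

```text
t 36.05 z 0.1737 R 0.0340 (0.997) L 0.0344 (0.988)
t 36.10 z 0.1737 R 0.0340 (0.997) L 0.0330 (0.986)
```

>>> apply_moves(
  xyz=[
    [0,0,0],
    [0,0,0],
    [0,0,0],
    [0,0,0],
    [0,0,0],
    [0,0,0],
    [0,0,0],
    [0,0,0],
  ],
  rot=[
    [0,0,0],
    [0,0,0],
    [0,0,0],
    [0,0,0],
    [0,0,0],
    [0,0,0],
    [0,0,0],
    [0,0,0],
  ],
  hand=[-1,-1,-1,-1,-1,-1,-1,-1],
)

```text
clock: 37.15
position: [0.5293, -0.0833, 0.1737]
ee_rot: [-0.082, 0.756, 0.643, 0.092]
contact_force: [-1.4, -0.5, 1.9]
width: -0.0
gripper_force: 1.4
```

```bash
python3 t3.py 2 | head -2
```

```text
t 37.15 z 0.1737 R 0.0275 (0.999) L 0.0273 (0.996)
t 37.20 z 0.1737 R 0.0275 (0.999) L 0.0273 (0.995)
```

>>> apply_moves(
  xyz=[
    [0.0002,0,-0.0007],
    [0.0002,0,-0.0007],
    [0.0002,0,-0.0007],
    [0.0001,0,-0.0006],
    [0,0,0],
    [0,0,0],
    [0,0,0],
    [0,0,0],
  ],
  rot=[
    [0,0,0],
    [0,0,0],
    [0,0,0],
    [0,0,0],
    [0,0,0],
    [0,0,0],
    [0,0,0],
    [0,0,0],
  ],
  hand=[-1,-1,-1,-1,-1,-1,-1,-1],
)

```text
clock: 38.25
position: [0.5294, -0.0832, 0.1745]
ee_rot: [-0.082, 0.756, 0.643, 0.092]
contact_force: [0.2, -1.5, 2.7]
width: 0.0003
gripper_force: 1.5
```

```bash
python3 t3.py 2 | head -2
```

```text
t 38.25 z 0.1745 R 0.0209 (0.999) L 0.0216 (0.996)
t 38.30 z 0.1746 R 0.0209 (0.999) L 0.0216 (0.997)
```

>>> apply_moves(
  xyz=[
    [0.0002,0,-0.0008],
    [0.0002,0,-0.0008],
    [0.0002,0,-0.0008],
    [0.0002,0,-0.0008],
    [0,0,0],
    [0,0,0],
    [0,0,0],
    [0,0,0],
  ],
  rot=[
    [0,0,0],
    [0,0,0],
    [0,0,0],
    [0,0,0],
    [0,0,0],
    [0,0,0],
    [0,0,0],
    [0,0,0],
  ],
  hand=[-1,-1,-1,-1,-1,-1,-1,-1],
)

```text
clock: 39.35
position: [0.5294, -0.0832, 0.1755]
ee_rot: [-0.082, 0.756, 0.643, 0.092]
contact_force: [0.4, -1.1, 3.2]
width: 0.0003
gripper_force: 1.5
```

```bash
python3 t3.py 2 | head -2
```

```text
t 39.35 z 0.1755 R 0.0039 (1.000) L 0.0044 (0.994)
t 39.40 z 0.1756 R 0.0039 (1.000) L 0.0044 (0.994)
```

>>> apply_moves(
  xyz=[
    [0,0,0],
    [0,0,0],
    [0.0002,0,-0.0008],
    [0.0002,0,-0.0008],
    [0.0002,0,-0.0008],
    [0.0002,0,-0.0008],
    [0.0004,0,-0.0016],
    [0.0004,0,-0.0016],
  ],
  rot=[
    [0,0,0],
    [0,0,0],
    [0,0,0],
    [0,0,0],
    [0,0,0],
    [0,0,0],
    [0,0,0],
    [0,0,0],
  ],
  hand=[-1,-1,-1,-1,-1,-1,-1,-1],
)

```text
clock: 40.45
position: [0.5294, -0.0832, 0.1776]
ee_rot: [-0.082, 0.756, 0.643, 0.092]
contact_force: [-0.5, -1.8, 3.4]
width: -0.0004
gripper_force: 1.5
```

```bash
python3 t3.py 2 | head -2
```

```text
t 40.45 z 0.1776 R 0.0000 (1.000) L 0.0000 (1.000)
t 40.50 z 0.1776 R 0.0000 (1.000) L 0.0000 (1.000)t3.py:28: RuntimeWarning: invalid value encountered in divide
  print("LK",(((q-p)*j).sum(1)/(j*j).sum(1)*t0).round(3))
```

The rocker is back on its rest. Releasing slowly.

>>> apply_moves(
  xyz=[
    [0.0066,0,-0.0258],
    [0.0066,0,-0.0258],
    [0.0066,0,-0.0258],
    [0.0066,0,-0.0258],
    [0.0066,0,-0.0258],
    [0.0066,0,-0.0258],
    [0.0066,0,-0.0258],
    [0.0033,0,-0.0129],
  ],
  rot=[
    [0,0,0],
    [0,0,0],
    [0,0,0],
    [0,0,0],
    [0,0,0],
    [0,0,0],
    [0,0,0],
    [0,0,0],
  ],
  hand=[-1,-1,-1,-1,-1,-1,-1,-1],
)

```text
clock: 41.55
position: [0.53, -0.0831, 0.238]
ee_rot: [-0.082, 0.756, 0.643, 0.092]
contact_force: [-0.3, 0.1, -0.2]
width: -0.0004
gripper_force: 0.2
```

>>> apply_moves(
  xyz=[
    [0.0033,0,-0.0129],
    [0.0033,0,-0.0129],
    [0.0033,0,-0.0129],
    [0.0033,0,-0.0129],
    [0.015,0,-0.06],
    [0.015,0,-0.06],
    [0.015,0,-0.06],
    [0,0,0],
  ],
  rot=[
    [0,0,0],
    [0,0,0],
    [0,0,0],
    [0,0,0],
    [0,0,0],
    [0,0,0],
    [0,0,0],
    [0,0,0],
  ],
  hand=[-1,-1,-1,-1,-1,-1,-1,-1],
)

```text
clock: 42.55
position: [0.5309, -0.0835, 0.3104]
ee_rot: [-0.081, 0.756, 0.643, 0.093]
contact_force: [-0.4, -0.5, -0.4]
width: -0.0002
gripper_force: 0.0
```

```bash
python3 t3.py 2 2>/dev/null| head -2; python3 -c "
from h import *
s=status.get_state();print(s['position'],s['contact_force'])"
```

```text
t 42.55 z 0.3104 R 0.0000 (1.000) L 0.0000 (1.000)
t 42.60 z 0.3093 R 0.0000 (1.000) L 0.0000 (1.000)
[ 0.52995454 -0.08323351  0.30859281] [0.23402376 0.05071324 0.31600164]
```

```bash
python3 -c "
from rig import job
print(job.sign_off())"
```

```text
the job is handed in; nothing more can be done
None
```

I held the rocker at about 0.09 rad, my reading of the clip (good to about 0.005 rad), for about 9 s, eased it back onto its rest, lifted the fingertips clear and signed off at about 43 s.

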